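# Reload and lock the rotary sample changer

## Task

Reload the rotary sample changer for its next run: turn the knob on top to bring each spent vial round to the opening at the front, take it out and put it in the lilac tray, and put every full vial that waits in the low rack on the left upright in an empty seat of its own. The standard vial stays in its seat at the pointer. When all is loaded, turn the knob until its pointer points to the raised arrow on the hood and swing the lock lever all the way to lock; leave the other things on the bench where they are.

Things in the scene. Friction and masses are not known exactly. Their poses are not given: they have to be found in the camera images.
- changer: Rotary sample changer, fixed: white base 236 x 222 mm, deck 36 mm high (side deck for the lever out to y -161), reader module 142 mm high at the back, x 118 to 174. Clear round hood, 212 mm wide, roof 105 to 109 mm high, open at the front: a sector 42 deg each side of -x, from 44 mm off the axis out. Origin: carousel axis at bench height; x from the opening to the back, z up
- carousel: Turning part: disc with six sockets under the hood, knob above it. Turns endlessly both ways, 0.06 N m friction, stays put. Origin: on the axis at bench height, z up, x = the pointer's direction. Knob: disc 68 mm wide, top 115 mm high, with a bar grip across the middle, 58 mm long along x, 12 mm thick, 115 to 136 mm high
- pointer (a point): Tip of the white pointer on the knob, 45 mm from the axis, 113 mm above the bench
- home_mark (a point): Where the pointer's tip must be: 45 mm from the axis, in front of the raised black arrow on the hood's roof, straight back from the axis (changer's +x)
- seat_0 (a point): Floor centre of the pointer's socket, 70 mm from the axis, 50 mm above the bench; holds the standard vial. All sockets: 26 mm wide at the floor, 30 mm at the mouth, 35 mm outside, rim 68 mm above the bench, so a seated vial's cap is at 94 mm. A seat can be reached from above only when it stands at the middle of the opening, 70 mm in front of the axis (changer's -x)
- seat_1 (a point): Floor centre of the socket 60 degrees counter-clockwise (from above) from the pointer, 70 mm from the axis, 50 mm above the bench
- seat_2 (a point): Floor centre of the socket 120 degrees counter-clockwise (from above) from the pointer, 70 mm from the axis, 50 mm above the bench
- seat_3 (a point): Floor centre of the socket 180 degrees counter-clockwise (from above) from the pointer, 70 mm from the axis, 50 mm above the bench
- seat_4 (a point): Floor centre of the socket 240 degrees counter-clockwise (from above) from the pointer, 70 mm from the axis, 50 mm above the bench
- seat_5 (a point): Floor centre of the socket 300 degrees counter-clockwise (from above) from the pointer, 70 mm from the axis, 50 mm above the bench
- lock_lever (a joint): Steel lever on a vertical pivot at x 32, y -102.5 mm in the changer's frame. 0 = free, handle along the changer's -y; grows clockwise from above (handle to the front) to its stop at 0.85 rad = locked, at the double tick. Stays put; 1.5 N moves it. Its pin enters the one notch in the carousel's rim and then holds it; 4 degrees or more off home it stops at about 0.6
- lever_knob (a point): Point 90 mm above the bench on the axis of the lever's upright black knob (16 mm thick, from 62 to 103 mm above the bench), 70 mm from the lever's pivot
- full_vial_1: Full vial: capped glass vial, 22 mm diameter, 44 mm high, standing in the vial rack; may be absent. Origin: centre of its underside, z along it to the cap
- full_vial_2: Full vial: capped glass vial, 22 mm diameter, 44 mm high, standing in the vial rack; may be absent. Origin: centre of its underside, z along it to the cap
- full_vial_3: Full vial: capped glass vial, 22 mm diameter, 44 mm high, standing in the vial rack; may be absent. Origin: centre of its underside, z along it to the cap
- full_vial_4: Full vial: capped glass vial, 22 mm diameter, 44 mm high, standing in the vial rack; may be absent. Origin: centre of its underside, z along it to the cap
- spent_vial_1: Spent vial, same kind and size, at the start in the seat 120 degrees counter-clockwise from the pointer; may be absent. Origin: centre of its underside, z along it to the cap
- spent_vial_2: Spent vial, same kind and size, at the start in the seat 240 degrees counter-clockwise from the pointer; may be absent. Origin: centre of its underside, z along it to the cap
- vial_rack: Low loose block of grey plastic left of the changer, 42 x 186 x 20 mm, with a row of four round holes along its y, 45 mm apart, 25 mm wide, their floor 5 mm above the bench; the full vials stand in them. Origin: centre of its underside, z up
- standard_vial: Standard vial, same kind and size, in the pointer's seat, where it stays. Origin: centre of its underside, z along it
- lilac_tray: Loose open lilac tray for used tubes and vials, right of the changer: 161 mm (x) by 268 mm (y) over the rim, 83 mm high; inside 106 by 210 mm, floor 3 mm thick. Two used tubes, 18 mm thick, lie in it along y, from about y -105 to y +20 mm; the rest of the floor is free. Origin: centre of its underside, z up
- timer: Wind-up timer, white disc of 62 mm diameter, 34 mm high; bystander. Origin: centre of its underside
- label_roll: Roll of labels lying flat, 62 mm diameter, 25 mm high; bystander. Origin: centre of its underside
- marker: Marker pen lying on the bench, 137 mm long along its y, 14 mm thick; bystander. Origin: underside, mid length

How it is judged (in metres and radians):
On the way:
1. the spent vials are in the lilac tray, the full vials stand in seats of their own and the standard vial in its seat at the pointer (x of spent_vial_1 in the frame of lilac_tray between -0.06 and 0.06 m and y of spent_vial_1 in the frame of lilac_tray between -0.115 and 0.115 m and height (world z) of each of spent_vial_1, spent_vial_2 below 0.06 m and x of spent_vial_2 in the frame of lilac_tray between -0.06 and 0.06 m and y of spent_vial_2 in the frame of lilac_tray between -0.115 and 0.115 m and (horizontal distance between full_vial_1 and seat_1 below 0.006 m or horizontal distance between full_vial_1 and seat_2 below 0.006 m or horizontal distance between full_vial_1 and seat_3 below 0.006 m or horizontal distance between full_vial_1 and seat_4 below 0.006 m or horizontal distance between full_vial_1 and seat_5 below 0.006 m) and height (world z) of full_vial_1 between 0.045 and 0.056 m and angle between each of full_vial_1, full_vial_2, full_vial_3, full_vial_4, standard_vial's own z axis and vertical below 0.25 rad and (horizontal distance between full_vial_2 and seat_1 below 0.006 m or horizontal distance between full_vial_2 and seat_2 below 0.006 m or horizontal distance between full_vial_2 and seat_3 below 0.006 m or horizontal distance between full_vial_2 and seat_4 below 0.006 m or horizontal distance between full_vial_2 and seat_5 below 0.006 m) and height (world z) of full_vial_2 between 0.045 and 0.056 m and (horizontal distance between full_vial_3 and seat_1 below 0.006 m or horizontal distance between full_vial_3 and seat_2 below 0.006 m or horizontal distance between full_vial_3 and seat_3 below 0.006 m or horizontal distance between full_vial_3 and seat_4 below 0.006 m or horizontal distance between full_vial_3 and seat_5 below 0.006 m) and height (world z) of full_vial_3 between 0.045 and 0.056 m and (horizontal distance between full_vial_4 and seat_1 below 0.006 m or horizontal distance between full_vial_4 and seat_2 below 0.006 m or horizontal distance between full_vial_4 and seat_3 below 0.006 m or horizontal distance between full_vial_4 and seat_4 below 0.006 m or horizontal distance between full_vial_4 and seat_5 below 0.006 m) and height (world z) of full_vial_4 between 0.045 and 0.056 m and horizontal distance between standard_vial and seat_0 below 0.006 m and height (world z) of standard_vial between 0.045 and 0.056 m), for 0.2 s.
At the end, for the whole second after the job is handed in: Spent vials inside the tray; full vials upright (14 deg) on the floor of the five other seats, standard vial in the pointer's seat, each within 6 mm of the middle; pointer tip within 4 mm of the home mark; lock lever beyond 0.75 rad; all at rest (all of step 1 and horizontal distance between pointer and home_mark below 0.004 m and value of joint lock_lever above 0.75 rad and angular speed of carousel below 0.05 rad/s and linear speed of each of full_vial_1, full_vial_2, full_vial_3, full_vial_4, spent_vial_1, spent_vial_2 below 0.03 m/s); the robot touches nothing.
It fails at once if the timer, a bystander, is moved more than 30 mm (distance of timer from where it was at the start of the episode above 0.03 m).
It fails at once if the label roll, a bystander, is moved more than 30 mm (distance of label_roll from where it was at the start of the episode above 0.03 m).
It fails at once if the marker, a bystander, is moved more than 30 mm (distance of marker from where it was at the start of the episode above 0.03 m).
Of spent_vial_1, spent_vial_2 only 1 to 2 are there at a start; the rules pass over those that are not, and their reading is None.
Of full_vial_1, full_vial_2, full_vial_3, full_vial_4 only 3 to 4 are there at a start; the rules pass over those that are not, and their reading is None.
At some moment in a run one of vial_rack, lilac_tray may be knocked a few centimetres aside while the robot is not near it.
It also fails if it takes over 210 s, if anything falls off the work surface, if the arm or the gripper's body presses on something with over 40 N, if the wrist force passes 120 N, or if a joint passes its speed limit or range.

## Robot

A 6-joint arm with a two-finger parallel gripper is mounted at the origin on a cart in front of the work surface, level with it; the furniture and walls round the work are solid. World frame = base frame: x ahead of the robot, y to its left, z up, the work surface at z = 0. Lengths are in m, angles in degrees, forces in N, time in s.
With the tool pointing down it reaches from about 0.25 to 0.725 m from the base axis. Payload 9.7 kg.
Tool frame: the origin (TCP) lies at the very end of the fingers, on their centre line; the grasp point (between the pads) lies 19 mm behind it; z points along the fingers, y is the line along which they close (so a half turn about z gives the same grasp; the last joint's range is limited). The gripper opens to 85 mm and grips with 20 to 120 N. Pads are 22 mm wide; open, the fingers measure 114 mm over their backs; the gripper's body (76 mm by 85 mm) begins 54 mm behind the grasp point. The pads swing forward as they close: fully open they stand 13 mm farther back than shut.
Start: joints at [69.5, 4.979, 10.078, 95.1, 0, 90], TCP at [0.193, 0.515, 0.231] pointing down, gripper open.
Joint ranges: [-179.16, 179.16], [-48.56, 103.87], [-65.8, 70.77], [-126.05, 130.52], [-82.76, 87.17], [-180, 180]. Speed limits (degrees/s): [127.2, 127.2, 147.25, 180, 180, 180].

## Interface

Orientations are given as [roll, pitch, yaw] about the fixed x, y, z axes, in that order (R = Rz(yaw) Ry(pitch) Rx(roll)).
In Python, from workcell import bot gives the robot as it stands.
- The arm moves only by the tool arm_command, never from a script. Its argument "series" is a list of rows, each a list of 4 numbers: the shift along the tool's x, y, z in m, then the turn about the tool's z in rad. A call has exactly 5 rows; each row is the pose to reach, as a shift and turn from the pose commanded when the call began, along the tool's axes at that moment; what a row does not reach only later rows make up. A row lasts 1/10 s, in which the tool goes at most 50 mm and 8.59 degrees, less where a joint would pass 70% of its speed; a pose out of reach is approached as far as the arm can. A call with a gripper value outside its range is refused whole. "hand" is the finger opening in m, from 0 to 0.0854, set as the call begins (left out, the last holds). The fingers move at their own pace and stop on an object; "grip_force" is the grip in N (left out, the last holds). Time passes only in rows, so rows that repeat a pose let the fingers close, or fill a call up. It gives the time, the measured TCP pose, the force, the opening and the grip force at its end, in the units of the state.
- bot.get_obs(): the state, without advancing time (a new reading comes with each control period).
- bot.camera(name): name is "scene" or "top" or "wrist"; returns a dict with "color" (480x640x3 uint8, blue, green, red), "camera_matrix" (3x3 intrinsics, pixels), "dist_coeffs" ([k1, k2, p1, p2, k3] as OpenCV has them; the pictures are not rectified), "xyz" and "orientation" of the camera in the world; the wrist camera has in their place "T_tool_cam" (4x4, takes a point from camera to tool coordinates, whose origin is the TCP and whose axes are the flange's). Camera axes: x right, y up, looking along -z (the intrinsics and any distortion apply to the point x, -y, -z); pixel columns grow to the right and rows downward; lengths in m; the calibration is good to about 2 mm. A picture is of the moment at which its call begins: read the wrist's pose just before it. There is no depth.
- bot.job_done(): hands the job in; it is judged then, once.
Trained networks look in the newest picture that a camera, given by its name, has taken for a name from the list of things; names that differ only in an ending like _2 or _b are one class to them, and where a whole thing is asked for, a point or a joint stands for the part that bears it (a point fixed in the world has none). Each returns a list of dicts, best first, with "confidence" (0 to 1); they miss things now and then, are a little off and sometimes report something else, mostly with a low value. They report only what shows in the picture. A call takes as long as a camera call.
- bot.find_in(camera, target): "location" ([column, row] in pixels, amid what is visible of it).
- bot.mark_of(camera, target): "location" ([column, row] in pixels: a listed point, or the origin of a listed thing).
The state is a dict: "time": time; "q": joint angles; "qd": joint speeds; "joint_efforts": joint torques, N m; "ee_pos": TCP position; "tcp_rot": TCP orientation; "wrist_force": force on the tool from outside, world axes, zero at the start; "torque": the same for the moment, N m; "opening": finger opening in m; "grasp_force": force on a finger pad.
Only numpy, scipy, OpenCV 4.12 (cv2) and the standard library are available. Lean on these libraries where they do the work, as an engineer would, in place of code of your own. Each camera call takes 0.05 s, during which the arm holds its last target. There are 200 camera calls.

## Working session

There is one attempt and no reset: what is moved stays moved. The work goes in short steps, Python scripts to look and compute and a tool call to move; the robot and the scene stay as the last step left them, time stands still between calls to the robot, and variables do not carry over. Pictures are saved under pics/ and viewed, at most 14 in all, crops included, and the job is handed in when it is done.

Besides the shell and the picture viewer there is one more tool, called after "Emit:" by a JSON object that holds its "name" and its "arguments". arm_command: Moves the arm, as the interface text tells. Its arguments: {"type":"object","properties":{"series":{"type":"array"},"hand":{"type":"number"},"grip_force":{"type":"number"}},"required":["series"]}

```bash
ls; mkdir -p pics; cat > h.py <<'E'
import numpy as np, cv2, sys
from scipy.spatial.transform import Rotation as R
from workcell import bot
def cam(name):
    o=bot.get_obs(); c=bot.camera(name)
    if name=='wrist':
        T=np.eye(4); T[:3,:3]=R.from_euler('xyz',o['tcp_rot'],degrees=True).as_matrix(); T[:3,3]=o['ee_pos']
        T=T@np.array(c['T_tool_cam'])
    else:
        T=np.eye(4); T[:3,3]=c['xyz']
        q=np.array(c['orientation']); T[:3,:3]=R.from_euler('xyz',q,degrees=True).as_matrix() if q.shape==(3,) else (q if q.shape==(3,3) else R.from_quat(q).as_matrix())
    c['T']=T; return c
def ray(c,px,z):
    u=cv2.undistortPoints(np.array([[px]],float),np.array(c['camera_matrix']),np.array(c['dist_coeffs']))[0,0]
    d=c['T'][:3,:3]@np.array([u[0],-u[1],-1]); p=c['T'][:3,3]
    return p+d*(z-p[2])/d[2]
def proj(c,P):
    q=np.linalg.inv(c['T'])@np.append(P,1); q=np.array([q[0],-q[1],-q[2]])
    return cv2.projectPoints(q[None],np.zeros(3),np.zeros(3),np.array(c['camera_matrix']),np.array(c['dist_coeffs']))[0][0,0]
E
python3 - <<'E'
from h import *
print(bot.get_obs())
for n in ['top','scene']:
    c=cam(n); cv2.imwrite(f'pics/{n}0.png',c['color']); print(n,c['xyz'],c['orientation'])
    for t,z in [('changer',0),('pointer',.113),('home_mark',.113),('seat_0',.05),('seat_3',.05),('lever_knob',.09),('full_vial',0.005),('spent_vial',.05),('vial_rack',0),('standard_vial',.05),('lilac_tray',0),('timer',0),('label_roll',0),('marker',0)]:
        for k in ['mark_of']:
            t2=t+'_1' if t in('full_vial','spent_vial') else t
            for d in bot.mark_of(n,t2): print(t,round(d['confidence'],2),np.round(d['location']),ray(c,d['location'],z).round(3))
E
```

```text
pics
{'time': 0.0, 'q': array([ 6.94982971e+01,  5.01126463e+00,  1.00335711e+01,  9.50992631e+01,
       -6.25681653e-04,  8.99988624e+01]), 'qd': array([-0.12248461, -0.08129431,  0.02712224, -0.01697258, -0.03272055,
       -0.02757578]), 'joint_efforts': array([ 3.61292943e-03, -5.20373726e+01,  4.64815485e+01,  1.57723459e-02,
       -6.26824612e-05,  3.70459375e-06]), 'ee_pos': array([0.1925509 , 0.51494524, 0.23057358]), 'tcp_rot': array([-1.79923043e+02,  6.24153179e-04,  1.59499435e+02]), 'wrist_force': array([ 0.93277639, -0.13108243,  0.16310266]), 'torque': array([0.04056038, 0.02029863, 0.02768622]), 'grasp_force': 0.0, 'opening': 0.08548053254254533}
top [0.4508707  0.05100174 1.23355189] [  2.32795212   0.20375723 -91.11654567]
changer 0.66 [328. 215.] [0.576 0.013 0.   ]
pointer 0.8 [320. 226.] [0.537 0.038 0.113]
home_mark 0.74 [329. 191.] [0.627 0.012 0.113]
seat_0 0.97 [333. 238.] [0.507 0.003 0.05 ]
seat_0 0.78 [352. 220.] [ 0.556 -0.052  0.05 ]
seat_0 0.62 [311. 228.] [0.535 0.062 0.05 ]
seat_3 0.97 [333. 238.] [0.507 0.003 0.05 ]
seat_3 0.78 [352. 220.] [ 0.556 
[... 1163 characters left out ...]
 ]
seat_3 0.87 [332. 226.] [0.592 0.074 0.05 ]
seat_3 0.76 [360. 223.] [0.654 0.013 0.05 ]
seat_3 0.58 [342. 244.] [ 0.515 -0.003  0.05 ]
seat_3 0.55 [326. 234.] [0.542 0.064 0.05 ]
seat_3 0.26 [247. 238.] [0.397 0.233 0.05 ]
lever_knob 0.53 [417. 232.] [ 0.617 -0.174  0.09 ]
full_vial 0.67 [260. 240.] [0.474 0.249 0.005]
full_vial 0.59 [225. 232.] [0.46  0.373 0.005]
full_vial 0.52 [246. 238.] [0.462 0.291 0.005]
vial_rack 0.92 [241. 238.] [0.459 0.31  0.   ]
standard_vial 0.42 [326. 235.] [0.534 0.058 0.05 ]
lilac_tray 0.55 [473. 315.] [ 0.463 -0.381  0.   ]
timer 0.5 [289. 221.] [0.638 0.259 0.   ]
label_roll 0.48 [186. 221.] [0.454 0.537 0.   ]
marker 0.65 [276. 269.] [0.377 0.119 0.   ]
```

```bash
python3 - <<'E'
import cv2
a=cv2.imread('pics/top0.png')[160:320,120:520]; cv2.imwrite('pics/a.png',cv2.resize(a,(800,320),interpolation=2))
a=cv2.imread('pics/scene0.png')[180:380,170:530]; cv2.imwrite('pics/b.png',cv2.resize(a,None,fx=2.2,fy=2.2,interpolation=2))
E
```

```text
(no output)
```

View pics/a.png

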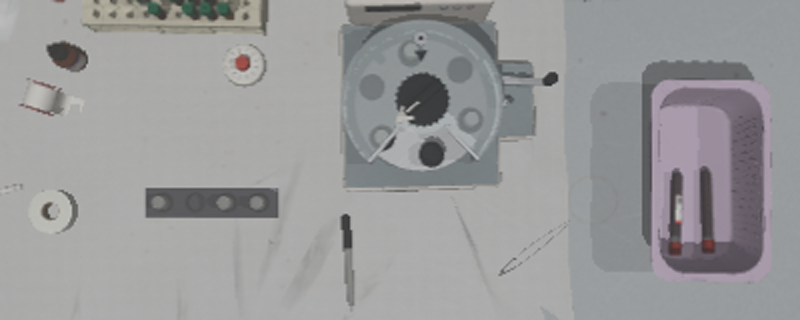

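View pics/b.png

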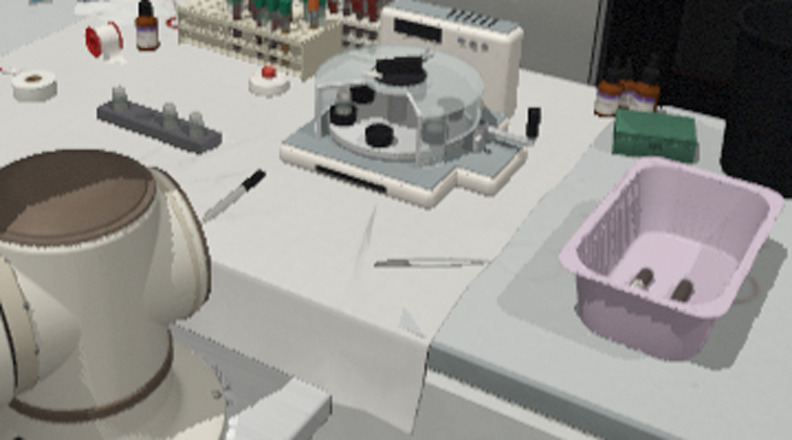

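The top view shows three full vials in the rack, at crop (160,203), (223,203) and (257,203). There are two spent vials under the hood, at (470,118) and (410,50). The standard vial is at (382,138), the front socket at (432,153) is empty, and the tray on the right has its tubes at the near end. I'll bring the tool to yaw 0 above the rack and changer.

Emit:
{"name": "arm_command", "arguments": {"series": [[-0.04, -0.03, -0.02, 0.15], [-0.08, -0.06, -0.04, 0.3], [-0.12, -0.09, -0.06, 0.45], [-0.16, -0.12, -0.08, 0.6], [-0.2, -0.15, -0.1, 0.74]]}}

```text
time: 2.0
ee_pos: [0.3183, 0.318, 0.3251]
tcp_rot: [180.0, -0.0, 116.8]
wrist_force: [0.7, 0.1, -0.4]
opening: 0.0856
grasp_force: 0.0
```

Emit:
{"name": "arm_command", "arguments": {"series": [[0, 0, 0, 0.15], [0, 0, 0, 0.3], [0, 0, 0, 0.45], [0, 0, 0, 0.6], [0, 0, 0, 0.74]]}}

```text
time: 2.5
ee_pos: [0.3178, 0.3196, 0.3242]
tcp_rot: [180.0, -0.0, 74.3]
wrist_force: [-0.2, 0.5, -0.3]
opening: 0.085
grasp_force: 0.0
```

Emit:
{"name": "arm_command", "arguments": {"series": [[0, 0, 0, 0.15], [0, 0, 0, 0.3], [0, 0, 0, 0.45], [0, 0, 0, 0.6], [0, 0, 0, 0.74]]}}

```text
time: 3.0
ee_pos: [0.3491, 0.2785, 0.324]
tcp_rot: [-177.6, 0.1, 37.2]
wrist_force: [-0.1, -0.1, -0.3]
opening: 0.0856
grasp_force: 0.0
```

Emit:
{"name": "arm_command", "arguments": {"series": [[0, 0, 0, 0.14], [0, 0, 0, 0.28], [0, 0, 0, 0.42], [0, 0, 0, 0.564], [0, 0, 0, 0.564]]}}

```text
time: 3.5
ee_pos: [0.3894, 0.1607, 0.3242]
tcp_rot: [-172.1, 1.8, 17.1]
wrist_force: [-0.0, 0.1, 0.8]
opening: 0.0853
grasp_force: 0.0
```

```bash
python3 - <<'E'
from h import *
o=bot.get_obs();print(o['time'],o['ee_pos'],o['tcp_rot'],o['q'],o['opening'])
c=cam('wrist'); cv2.imwrite('pics/w1.png',c['color']);print(c['T_tool_cam'],c['camera_matrix'])
for t,z in [('full_vial_1',.005),('vial_rack',0),('seat_0',.05)]:
    for d in bot.mark_of('wrist',t): print(t,round(d['confidence'],2),np.round(d['location']),ray(c,d['location'],z).round(3))
E
```

```text
3.5 [0.38935424 0.16069336 0.32423062] [-172.08360174    1.77665147   17.13571415] [ 17.08082725  -7.83489059   7.78204113 107.40121087   7.91469292
 179.94461187] 0.08533141124531964
[[ 1.54056768e-03  9.45737491e-01  3.24928030e-01  8.43339458e-02]
 [ 9.99998777e-01 -1.36895681e-03 -7.56758379e-04 -1.84345000e-03]
 [-2.70882331e-04  3.24928798e-01 -9.45738443e-01 -1.43570760e-01]
 [ 0.00000000e+00  0.00000000e+00  0.00000000e+00  1.00000000e+00]] [[354.86636652   0.         319.45327967]
 [  0.         354.86636652 236.12221194]
 [  0.           0.           1.        ]]
full_vial_1 0.79 [307. 107.] [0.452 0.244 0.005]
full_vial_1 0.7 [211.  74.] [0.454 0.373 0.005]
full_vial_1 0.58 [276.  98.] [0.451 0.284 0.005]
full_vial_1 0.17 [382. 204.] [0.365 0.115 0.005]
vial_rack 0.57 [262.  93.] [0.451 0.305 0.   ]
seat_0 0.9 [535. 124.] [ 0.512 -0.002  0.05 ]
seat_0 0.75 [600.  98.] [ 0.558 -0.054  0.05 ]
seat_0 0.16 [101.  52.] [0.444 0.492 0.05 ]
```

View pics/w1.png

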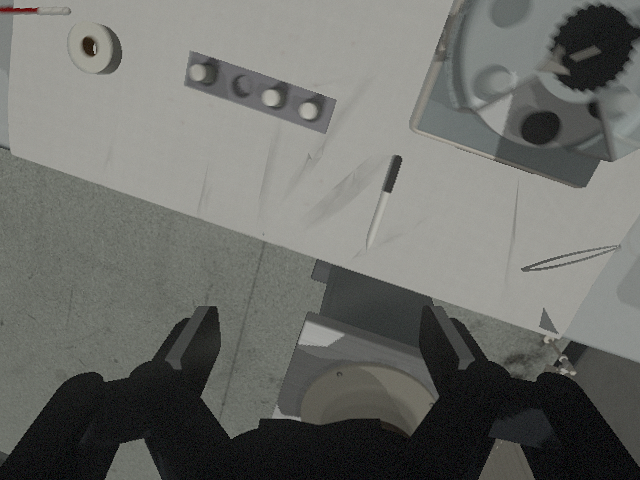

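The last joint ran into its range, because q6 = q1 + 180 − yaw. I'll turn back to yaw 180 instead, where the camera sits on the robot's side. The picture confirms three full vials, at (200,72), (272,97) and (309,110), with the hole at (242,85) empty.

Emit:
{"name": "arm_command", "arguments": {"series": [[0, 0, 0, -0.15], [0, 0, 0, -0.3], [0, 0, 0, -0.45], [0, 0, 0, -0.6], [0, 0, 0, -0.74]]}}

```text
time: 4.2
ee_pos: [0.3889, 0.1626, 0.3243]
tcp_rot: [-173.0, -4.0, 59.8]
wrist_force: [0.5, -0.2, -0.2]
opening: 0.0855
grasp_force: 0.0
```

Emit:
{"name": "arm_command", "arguments": {"series": [[0, 0, 0, -0.15], [0, 0, 0, -0.3], [0, 0, 0, -0.45], [0, 0, 0, -0.6], [0, 0, 0, -0.74]]}}

```text
time: 4.7
ee_pos: [0.3889, 0.1626, 0.3243]
tcp_rot: [-177.6, -7.7, 102.3]
wrist_force: [-0.1, -0.6, -0.2]
opening: 0.0855
grasp_force: 0.0
```

Emit:
{"name": "arm_command", "arguments": {"series": [[0, 0, 0, -0.15], [0, 0, 0, -0.3], [0, 0, 0, -0.45], [0, 0, 0, -0.6], [0, 0, 0, -0.74]]}}

```text
time: 5.2
ee_pos: [0.3889, 0.1626, 0.3243]
tcp_rot: [176.6, -7.3, 145.1]
wrist_force: [-0.6, 0.5, 0.5]
opening: 0.0854
grasp_force: 0.0
```

```bash
python3 - <<'E'
from h import *
o=bot.get_obs();print(o['time'],o['ee_pos'],o['tcp_rot'],o['q'])
E
```

```text
5.2 [0.38886438 0.16263283 0.32430884] [176.57585431  -7.31473222 145.07905221] [ 17.37761268  -7.81041684   7.81623935 107.38916669   7.87905207
  52.39610947]
```

The push at the limit left the tool tilted about 8° (q5). The opposite limit should tilt it back, so I'll go there carefully.

Emit:
{"name": "arm_command", "arguments": {"series": [[0, 0, 0, -0.15], [0, 0, 0, -0.3], [0, 0, 0, -0.45], [0, 0, 0, -0.6], [0, 0, 0, -0.74]]}}

```text
time: 5.7
ee_pos: [0.3889, 0.1626, 0.3243]
tcp_rot: [172.5, -3.1, -172.5]
wrist_force: [0.1, 0.0, -0.8]
opening: 0.0853
grasp_force: 0.0
```

Emit:
{"name": "arm_command", "arguments": {"series": [[0, 0, 0, -0.15], [0, 0, 0, -0.3], [0, 0, 0, -0.45], [0, 0, 0, -0.6], [0, 0, 0, -0.74]]}}

```text
time: 6.2
ee_pos: [0.3889, 0.1627, 0.3243]
tcp_rot: [172.4, 2.7, -130.5]
wrist_force: [0.2, 0.3, 0.2]
opening: 0.0853
grasp_force: 0.0
```

Emit:
{"name": "arm_command", "arguments": {"series": [[0, 0, 0, -0.15], [0, 0, 0, -0.3], [0, 0, 0, -0.45], [0, 0, 0, -0.6], [0, 0, 0, -0.74]]}}

```text
time: 6.7
ee_pos: [0.3889, 0.1626, 0.3243]
tcp_rot: [176.2, 7.1, -88.2]
wrist_force: [-0.8, 0.4, -0.5]
opening: 0.0857
grasp_force: 0.0
```

Emit:
{"name": "arm_command", "arguments": {"series": [[0, 0, 0, -0.15], [0, 0, 0, -0.3], [0, 0, 0, -0.45], [0, 0, 0, -0.6], [0, 0, 0, -0.74]]}}

```text
time: 7.2
ee_pos: [0.3889, 0.1626, 0.3243]
tcp_rot: [-178.0, 7.8, -45.4]
wrist_force: [-0.4, -0.7, -0.3]
opening: 0.0856
grasp_force: 0.0
```

Emit:
{"name": "arm_command", "arguments": {"series": [[0, 0, 0, -0.15], [0, 0, 0, -0.3], [0, 0, 0, -0.45], [0, 0, 0, -0.6], [0, 0, 0, -0.74]]}}

```text
time: 7.7
ee_pos: [0.3889, 0.1626, 0.3243]
tcp_rot: [-173.2, 4.4, -2.9]
wrist_force: [0.1, 0.6, 0.5]
opening: 0.0854
grasp_force: 0.0
```

Emit:
{"name": "arm_command", "arguments": {"series": [[0, 0, 0, -0.15], [0, 0, 0, -0.3], [0, 0, 0, -0.4], [0, 0, 0, -0.45], [0, 0, 0, -0.5]]}}

```text
time: 8.2
ee_pos: [0.3756, 0.1944, 0.3242]
tcp_rot: [-173.5, 0.7, 22.9]
wrist_force: [0.4, 0.0, -0.3]
opening: 0.0858
grasp_force: 0.0
```

```bash
python3 - <<'E'
from h import *
o=bot.get_obs();print(o['time'],o['ee_pos'],o['tcp_rot'],o['q'])
E
```

```text
8.2 [0.37559123 0.19442831 0.32415955] [-173.45696555    0.69061349   22.90320732] [  22.96437515   -8.56009655    7.25829919  106.50199361    6.54376797
 -179.93843553]
```

Emit:
{"name": "arm_command", "arguments": {"series": [[0, 0, 0, -0.1], [0, 0, 0, -0.2], [0, 0, 0, -0.3], [0, 0, 0, -0.4], [0, 0, 0, -0.5]]}}

```text
time: 8.7
ee_pos: [0.3017, 0.2822, 0.3241]
tcp_rot: [-178.1, -1.9, 41.8]
wrist_force: [-0.1, 0.7, 0.3]
opening: 0.0855
grasp_force: 0.0
```

Emit:
{"name": "arm_command", "arguments": {"series": [[0, 0, 0, -0.1], [0, 0, 0, -0.2], [0, 0, 0, -0.3], [0, 0, 0, -0.4], [0, 0, 0, -0.5]]}}

```text
time: 9.2
ee_pos: [0.2027, 0.3396, 0.3241]
tcp_rot: [176.7, -2.3, 61.5]
wrist_force: [0.1, -0.0, 0.5]
opening: 0.0852
grasp_force: 0.0
```

```bash
python3 - <<'E'
from h import *
o=bot.get_obs();print(o['time'],o['ee_pos'],o['tcp_rot'],o['q'])
E
```

```text
9.2 [0.20272049 0.33955545 0.32410725] [176.65038801  -2.29945472  61.51829655] [  61.57706051  -14.83176727    2.19979057  104.73554093   -3.35196797
 -179.94118273]
```

Tilt now reads (−3.4°, −2.3°), because I overshot slightly. I'll return via the + limit with a tuned push.

Emit:
{"name": "arm_command", "arguments": {"series": [[-0.004, -0.028, 0, 0.15], [-0.008, -0.057, 0, 0.3], [-0.012, -0.085, 0, 0.45], [-0.016, -0.114, 0, 0.6], [-0.02, -0.142, 0, 0.74]]}}

```text
time: 9.7
ee_pos: [0.0691, 0.3899, 0.3152]
tcp_rot: [179.1, -3.9, 19.2]
wrist_force: [0.6, 0.2, -0.1]
opening: 0.0852
grasp_force: 0.0
```

Emit:
{"name": "arm_command", "arguments": {"series": [[0, 0, 0, 0.15], [0, 0, 0, 0.3], [0, 0, 0, 0.45], [0, 0, 0, 0.6], [0, 0, 0, 0.74]]}}

```text
time: 10.2
ee_pos: [0.0702, 0.3897, 0.3152]
tcp_rot: [-178.0, -3.5, -23.3]
wrist_force: [0.0, -0.5, 1.0]
opening: 0.0852
grasp_force: 0.0
```

Emit:
{"name": "arm_command", "arguments": {"series": [[0, 0, 0, 0.15], [0, 0, 0, 0.3], [0, 0, 0, 0.45], [0, 0, 0, 0.6], [0, 0, 0, 0.74]]}}

```text
time: 10.7
ee_pos: [0.0702, 0.3897, 0.3153]
tcp_rot: [-176.2, -1.3, -65.7]
wrist_force: [-0.2, 0.3, -0.0]
opening: 0.0854
grasp_force: 0.0
```

Emit:
{"name": "arm_command", "arguments": {"series": [[0, 0, 0, 0.15], [0, 0, 0, 0.3], [0, 0, 0, 0.45], [0, 0, 0, 0.6], [0, 0, 0, 0.74]]}}

```text
time: 11.2
ee_pos: [0.0703, 0.3896, 0.3152]
tcp_rot: [-176.3, 1.6, -108.0]
wrist_force: [-0.1, -0.6, -0.3]
opening: 0.0853
grasp_force: 0.0
```

Emit:
{"name": "arm_command", "arguments": {"series": [[0, 0, 0, 0.15], [0, 0, 0, 0.3], [0, 0, 0, 0.45], [0, 0, 0, 0.6], [0, 0, 0, 0.74]]}}

```text
time: 11.7
ee_pos: [0.0702, 0.3896, 0.3152]
tcp_rot: [-178.4, 3.7, -150.4]
wrist_force: [0.2, 0.3, -0.4]
opening: 0.0855
grasp_force: 0.0
```

Emit:
{"name": "arm_command", "arguments": {"series": [[0, 0, 0, 0.15], [0, 0, 0, 0.3], [0, 0, 0, 0.45], [0, 0, 0, 0.6], [0, 0, 0, 0.74]]}}

```text
time: 12.2
ee_pos: [0.0702, 0.3897, 0.3152]
tcp_rot: [178.7, 3.8, 167.1]
wrist_force: [-0.7, 0.1, -0.5]
opening: 0.0856
grasp_force: 0.0
```

Emit:
{"name": "arm_command", "arguments": {"series": [[0, 0, 0, 0.15], [0, 0, 0, 0.3], [0, 0, 0, 0.45], [0, 0, 0, 0.6], [0, 0, 0, 0.74]]}}

```text
time: 12.7
ee_pos: [0.0703, 0.3896, 0.3152]
tcp_rot: [176.5, 1.9, 124.7]
wrist_force: [0.0, -0.5, 0.4]
opening: 0.0858
grasp_force: 0.0
```

Emit:
{"name": "arm_command", "arguments": {"series": [[0, 0, 0, 0.15], [0, 0, 0, 0.3], [0, 0, 0, 0.45], [0, 0, 0, 0.6], [0, 0, 0, 0.74]]}}

```text
time: 13.2
ee_pos: [0.0702, 0.3896, 0.3152]
tcp_rot: [176.1, -0.9, 82.6]
wrist_force: [-0.3, 0.3, -0.8]
opening: 0.0856
grasp_force: 0.0
```

```bash
python3 - <<'E'
from h import *
o=bot.get_obs();print(o['time'],o['ee_pos'],o['tcp_rot'],o['q'])
E
```

```text
13.2 [0.07023937 0.38964637 0.31521962] [176.07650351  -0.94340942  82.58595796] [ 82.60476378 -13.90659548   1.89483114 104.85930688  -3.92380591
 180.01884745]
```

Emit:
{"name": "arm_command", "arguments": {"series": [[0, 0, 0, 0.05], [0, 0, 0, 0.1], [0, 0, 0, 0.15], [0, 0, 0, 0.2], [0, 0, 0, 0.25]]}}

```text
time: 13.7
ee_pos: [0.1268, 0.3714, 0.3152]
tcp_rot: [178.9, -1.8, 72.0]
wrist_force: [0.9, -0.0, 0.4]
opening: 0.0856
grasp_force: 0.0
```

Emit:
{"name": "arm_command", "arguments": {"series": [[0, 0, 0, 0.02], [0, 0, 0, 0.04], [0, 0, 0, 0.06], [0, 0, 0, 0.08], [0, 0, 0, 0.1]]}}

```text
time: 14.2
ee_pos: [0.1491, 0.3621, 0.3151]
tcp_rot: [-180.0, -1.9, 67.7]
wrist_force: [-0.3, 0.5, 0.3]
opening: 0.0853
grasp_force: 0.0
```

```bash
python3 - <<'E'
from h import *
o=bot.get_obs();print(o['time'],o['ee_pos'],o['tcp_rot'],o['q'])
E
```

```text
14.2 [0.14908947 0.36210001 0.31513349] [-179.99829116   -1.88361453   67.67658912] [ 6.76186598e+01 -1.52932610e+01  8.56359297e-01  1.04266008e+02
  3.61293742e-03  1.79942102e+02]
```

Residual tilt is now only 1.9°, which is fine. I'll add a helper that converts a world target to tool shifts, then go to yaw 180 in view of the changer.

```bash
cat >> h.py <<'E'
def go(*tgts, start=None):
    """print tool shifts for successive world targets (x,y,z,yaw)"""
    o=bot.get_obs(); p=np.array(o['ee_pos']); M=R.from_euler('xyz',o['tcp_rot'],degrees=True); yaw=o['tcp_rot'][2]
    print('t',round(o['time'],2),'pose',p.round(4),np.round(o['tcp_rot'],1),'q1,q6',o['q'][[0,5]].round(0),'open',round(o['opening'],4),'F',np.round(o['wrist_force'],1))
    for t in tgts:
        t=list(t); y2=yaw if len(t)<4 else t[3]
        turn=-((y2-yaw+180)%360-180)
        print(' ->',np.round(t,4),'shift',M.inv().apply(np.array(t[:3])-p).round(4),'turn',round(np.radians(turn),3))
        M=M*R.from_euler('z',turn,degrees=True); p=np.array(t[:3]); yaw=y2
E
python3 -c "
from h import *
go((.2,.3,.33,110),(.3,.2,.33,145),(.42,.013,.33,180))"
```

```text
t 14.2 pose [0.1491 0.3621 0.3151] [-180.    -1.9   67.7] q1,q6 [ 68. 180.] open 0.0853 F [-0.3  0.5  0.3]
 -> [  0.2    0.3    0.33 110.  ] shift [-0.0376  0.0707 -0.0161] turn -0.739
 -> [  0.3    0.2    0.33 145.  ] shift [-0.1281  0.0598 -0.0018] turn -0.611
 -> [4.2e-01 1.3e-02 3.3e-01 1.8e+02] shift [-0.2055 -0.0843 -0.0042] turn -0.611
```

Emit:
{"name": "arm_command", "arguments": {"series": [[-0.007, 0.014, -0.003, -0.15], [-0.014, 0.028, -0.006, -0.3], [-0.021, 0.042, -0.009, -0.45], [-0.028, 0.056, -0.012, -0.6], [-0.038, 0.071, -0.016, -0.739]]}}

```text
time: 14.7
ee_pos: [0.2005, 0.2991, 0.3299]
tcp_rot: [178.7, -1.4, 110.4]
wrist_force: [0.0, 0.3, 0.0]
opening: 0.0854
grasp_force: 0.0
```

Emit:
{"name": "arm_command", "arguments": {"series": [[-0.025, 0.012, 0, -0.12], [-0.05, 0.024, 0, -0.24], [-0.075, 0.036, 0, -0.36], [-0.1, 0.048, 0, -0.48], [-0.128, 0.06, -0.002, -0.611]]}}

```text
time: 15.2
ee_pos: [0.301, 0.1989, 0.3301]
tcp_rot: [178.1, -0.4, 145.3]
wrist_force: [0.9, 1.2, -0.1]
opening: 0.0856
grasp_force: 0.0
```

Emit:
{"name": "arm_command", "arguments": {"series": [[-0.041, -0.017, -0.001, -0.12], [-0.082, -0.034, -0.002, -0.24], [-0.123, -0.051, -0.003, -0.36], [-0.164, -0.068, -0.004, -0.48], [-0.206, -0.084, -0.004, -0.611]]}}

```text
time: 15.7
ee_pos: [0.4111, 0.028, 0.3306]
tcp_rot: [178.2, 0.7, 178.5]
wrist_force: [0.5, 1.3, -0.2]
opening: 0.085
grasp_force: 0.0
```

```bash
python3 - <<'E'
from h import *
go()
c=cam('wrist'); cv2.imwrite('pics/w2.png',c['color'])
for t,z in [('changer',0),('carousel',0),('home_mark',.113),('pointer',.113),('seat_1',.05),('standard_vial',.05),('spent_vial_1',.05),('lever_knob',.09)]:
    for d in bot.mark_of('wrist',t): print(t,round(d['confidence'],2),np.round(d['location']),ray(c,d['location'],z).round(4))
E
```

```text
t 15.7 pose [0.4111 0.028  0.3306] [178.2   0.7 178.5] q1,q6 [3. 4.] open 0.085 F [ 0.5  1.3 -0.2]
changer 0.84 [303. 291.] [0.5821 0.0113 0.    ]
changer 0.74 [254. 293.] [ 0.5828 -0.0619  0.    ]
carousel 0.78 [303. 292.] [0.5826 0.0113 0.    ]
home_mark 0.71 [303. 367.] [0.6274 0.0105 0.113 ]
pointer 0.7 [330. 311.] [0.5485 0.0456 0.113 ]
seat_1 0.6 [290. 261.] [ 0.5103 -0.0023  0.05  ]
seat_1 0.6 [251. 294.] [ 0.556  -0.0569  0.05  ]
seat_1 0.59 [346. 275.] [0.533  0.0703 0.05  ]
seat_1 0.59 [377. 140.] [0.3607 0.1072 0.05  ]
standard_vial 0.73 [339. 273.] [0.53   0.0616 0.05  ]
lever_knob 0.51 [292. 262.] [0.4946 0.0026 0.09  ]
lever_knob 0.2 [554. 203.] [0.4313 0.3109 0.09  ]
```

View pics/w2.png

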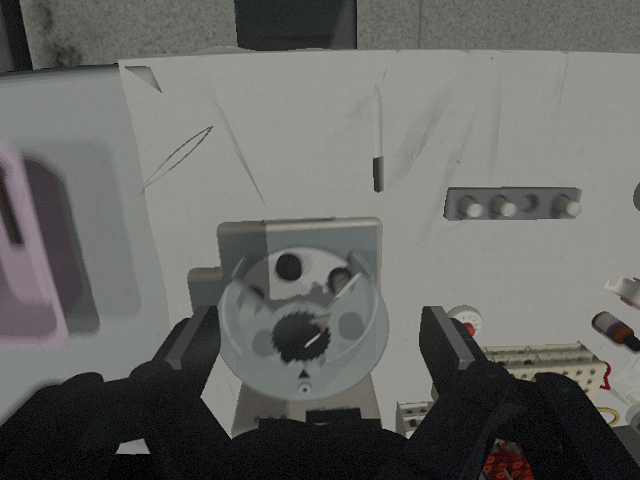

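The picture shows the changer with front base corners at (218,222) and (382,218). The empty front socket is at (290,266), the standard vial at (340,278), the home arrow at (304,373), the marker at (378,140) and the rack at (513,204).

```bash
python3 - <<'E'
from h import *
c=cam('wrist')
a=ray(c,(218,222),.036);b=ray(c,(382,218),.036);print(a.round(4),b.round(4),np.degrees(np.arctan2(b[0]-a[0],b[1]-a[1])))
img=c['color']
# axis projections & zooms
for P in [(.582,.011,.115),(.582,.011,.136)]: print(proj(c,np.array(P)))
cv2.imwrite('pics/w2z.png',cv2.resize(img[210:410,180:420],None,fx=3,fy=3,interpolation=2))
for n in ['top']:
    c=cam(n)
    for t,z in [('changer',0),('carousel',0),('home_mark',.113),('pointer',.113),('seat_1',.05),('vial_rack',0),('full_vial_1',.005)]:
        for d in bot.mark_of(n,t): print(t,round(d['confidence'],2),np.round(d['location']),ray(c,d['location'],z).round(4))
E
```

```text
[ 0.4569 -0.0902  0.036 ] [0.4595 0.1213 0.036 ] 0.7178969653172222
[300.04468639 338.16338745]
[299.67987901 349.19846332]
changer 0.93 [332. 213.] [5.818e-01 2.000e-04 0.000e+00]
changer 0.55 [148. 265.] [0.4445 0.5287 0.    ]
carousel 0.95 [330. 217.] [0.5705 0.0056 0.    ]
home_mark 0.7 [328. 190.] [0.6301 0.014  0.113 ]
home_mark 0.36 [318. 225.] [0.5392 0.042  0.113 ]
home_mark 0.28 [308. 229.] [0.5293 0.0698 0.113 ]
pointer 0.77 [320. 222.] [0.5458 0.0374 0.113 ]
seat_1 0.86 [334. 238.] [ 0.5078 -0.0006  0.05  ]
seat_1 0.77 [311. 230.] [0.5303 0.0603 0.05  ]
vial_rack 0.72 [226. 263.] [0.4449 0.3034 0.    ]
full_vial_1 0.59 [232. 261.] [0.4514 0.2867 0.005 ]
full_vial_1 0.41 [252. 260.] [0.4514 0.2287 0.005 ]
```

View pics/w2z.png

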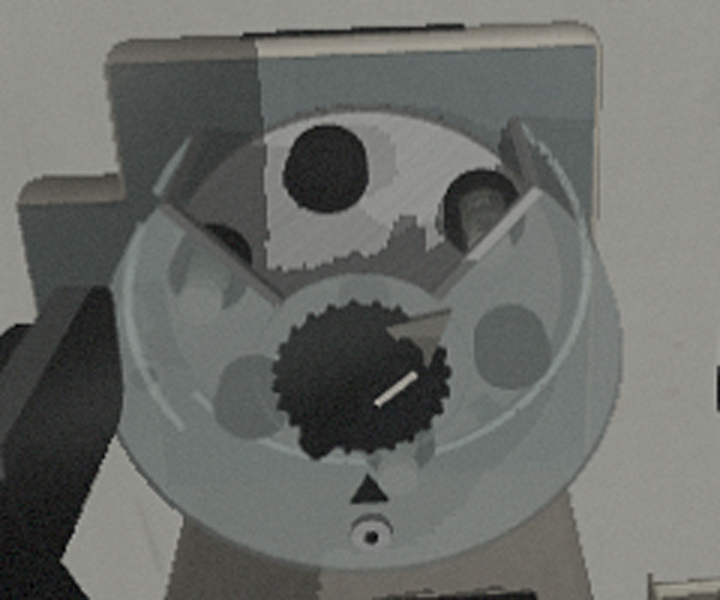

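Seat_1 is empty and nearly at the front, and seats 2 and 4 hold the spent vials, partly visible. I'll move over the rack and measure the vials closely.

```bash
python3 -c "
from h import *
go((.41,.17,.27,180),(.42,.31,.20,180))"
```

```text
t 16.6 pose [0.4105 0.0298 0.3304] [178.2   0.7 178.2] q1,q6 [3. 5.] open 0.0853 F [-0.6  0.6 -0.3]
 -> [4.1e-01 1.7e-01 2.7e-01 1.8e+02] shift [0.0056 0.1382 0.0646] turn -0.031
 -> [  0.42   0.31   0.2  180.  ] shift [-0.0091  0.1378  0.0743] turn 0.0
```

Emit:
{"name": "arm_command", "arguments": {"series": [[0.001, 0.035, 0.016, -0.01], [0.003, 0.07, 0.032, -0.02], [0.004, 0.104, 0.048, -0.03], [0.005, 0.138, 0.065, -0.031], [0.005, 0.138, 0.065, -0.031]], "hand": 0.036}}

```text
time: 17.1
ee_pos: [0.4098, 0.1724, 0.2671]
tcp_rot: [178.3, 0.5, -179.8]
wrist_force: [0.4, -0.2, -0.1]
opening: 0.0355
grasp_force: 0.0
```

Emit:
{"name": "arm_command", "arguments": {"series": [[-0.003, 0.035, 0.02, 0], [-0.006, 0.07, 0.04, 0], [-0.009, 0.104, 0.06, 0], [-0.009, 0.138, 0.074, 0], [-0.009, 0.138, 0.074, 0]]}}

```text
time: 17.6
ee_pos: [0.4199, 0.3119, 0.1974]
tcp_rot: [178.3, 0.6, -179.9]
wrist_force: [-0.1, -1.2, -0.1]
opening: 0.036
grasp_force: 0.0
```

```bash
cat > rack.py <<'E'
from h import *
go()
c=cam('wrist'); cv2.imwrite('pics/rk.png',c['color'])
for t,z in [('full_vial_1',.005),('vial_rack',0)]:
    for d in bot.mark_of('wrist',t): print(t,round(d['confidence'],2),np.round(d['location']),ray(c,d['location'],z).round(4))
for d in bot.find_in('wrist','full_vial_1'): print('find',round(d['confidence'],2),np.round(d['location']),ray(c,d['location'],.035).round(4))
E
python3 rack.py
```

```text
t 17.6 pose [0.4199 0.3119 0.1974] [ 178.3    0.6 -179.9] q1,q6 [36. 36.] open 0.036 F [-0.1 -1.2 -0.1]
full_vial_1 0.79 [236. 229.] [0.4454 0.2362 0.005 ]
full_vial_1 0.7 [283. 237.] [0.4547 0.2832 0.005 ]
full_vial_1 0.69 [371. 236.] [0.4534 0.3712 0.005 ]
vial_rack 0.7 [305. 234.] [ 0.4528  0.3049 -0.    ]
find 0.95 [281. 244.] [0.4503 0.2836 0.035 ]
find 0.9 [230. 241.] [0.4473 0.2371 0.035 ]
find 0.77 [375. 244.] [0.4516 0.3701 0.035 ]
```

View pics/rk.png

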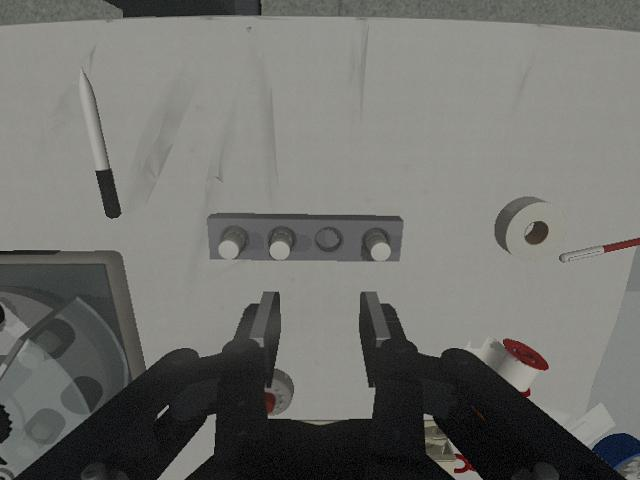

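```bash
python3 - <<'E'
from h import *
c=cam('wrist')
for p in [(231,246),(280,247),(378,247)]: print(ray(c,p,.049).round(4))
for p in [(209,215),(402,218)]: print('rack near edge',ray(c,p,.02).round(4))
go((.4515,.3715,.10,180),(.4515,.3715,.027,180))
E
```

```text
[0.4494 0.2373 0.049 ]
[0.4508 0.2807 0.049 ]
[0.4518 0.3683 0.049 ]
rack near edge [0.4291 0.2123 0.02  ]
rack near edge [0.4335 0.396  0.02  ]
t 17.85 pose [0.421  0.3091 0.2009] [178.2   0.8 179.9] q1,q6 [36. 36.] open 0.0356 F [-0.4 -0.4  0.1]
 -> [4.515e-01 3.715e-01 1.000e-01 1.800e+02] shift [-0.029   0.0593  0.1032] turn -0.001
 -> [4.515e-01 3.715e-01 2.700e-02 1.800e+02] shift [ 0.001  -0.0023  0.073 ] turn 0.0
```

Emit:
{"name": "arm_command", "arguments": {"series": [[-0.01, 0.02, 0.03, 0], [-0.02, 0.04, 0.06, 0], [-0.03, 0.058, 0.09, 0], [-0.03, 0.058, 0.103, 0], [-0.03, 0.058, 0.103, 0]]}}

```text
time: 18.35
ee_pos: [0.4513, 0.3696, 0.0976]
tcp_rot: [178.4, 0.6, 179.9]
wrist_force: [-0.8, -0.4, 0.2]
opening: 0.0359
grasp_force: 0.0
```

Emit:
{"name": "arm_command", "arguments": {"series": [[0, 0, 0.025, 0], [0, -0.001, 0.05, 0], [0.001, -0.002, 0.072, 0], [0.001, -0.002, 0.072, 0], [0.001, -0.002, 0.072, 0]]}}

```text
time: 18.85
ee_pos: [0.4523, 0.3709, 0.0292]
tcp_rot: [178.2, 0.8, 179.9]
wrist_force: [0.5, 0.3, 0.6]
opening: 0.036
grasp_force: 0.0
```

Emit:
{"name": "arm_command", "arguments": {"series": [[0, 0, 0, 0], [0, 0, 0, 0], [0, 0, 0, 0], [0, 0, 0, 0], [0, 0, 0, 0]], "hand": 0.015, "grip_force": 25}}

```text
time: 19.35
ee_pos: [0.4529, 0.3718, 0.0297]
tcp_rot: [178.2, 0.9, 180.0]
wrist_force: [-0.1, -2.9, 8.4]
opening: 0.0195
grasp_force: 24.4
```

```bash
python3 - <<'E'
from h import *
go((.4515,.3715,.13,180),(.46,.18,.19,180),(.43,-.0,.19,180))
E
```

```text
t 19.35 pose [0.4529 0.3718 0.0297] [178.2   0.9 180. ] q1,q6 [39. 39.] open 0.0195 F [-0.1 -2.9  8.4]
 -> [4.515e-01 3.715e-01 1.300e-01 1.800e+02] shift [-0.0002  0.003  -0.1003] turn -0.001
 -> [  0.46   0.18   0.19 180.  ] shift [-0.0095 -0.1895 -0.066 ] turn 0.0
 -> [  0.43  -0.     0.19 180.  ] shift [ 0.03   -0.1799 -0.0063] turn 0.0
```

Emit:
{"name": "arm_command", "arguments": {"series": [[0, 0.001, -0.03, 0], [0, 0.002, -0.06, 0], [0, 0.003, -0.09, 0], [0, 0.003, -0.1, 0], [0, 0.003, -0.1, 0]]}}

```text
time: 19.85
ee_pos: [0.4513, 0.3718, 0.1293]
tcp_rot: [178.1, 0.9, 180.0]
wrist_force: [0.0, -0.4, 0.0]
opening: 0.0198
grasp_force: 24.5
```

Emit:
{"name": "arm_command", "arguments": {"series": [[-0.002, -0.04, -0.016, 0], [-0.004, -0.08, -0.032, 0], [-0.006, -0.12, -0.048, 0], [-0.008, -0.16, -0.06, 0], [-0.0095, -0.19, -0.066, 0]]}}

```text
time: 20.35
ee_pos: [0.4589, 0.1772, 0.1871]
tcp_rot: [178.3, 0.7, 180.0]
wrist_force: [1.5, -0.1, -0.1]
opening: 0.0197
grasp_force: 24.6
```

Emit:
{"name": "arm_command", "arguments": {"series": [[0.01, -0.04, -0.002, 0], [0.02, -0.08, -0.004, 0], [0.03, -0.12, -0.006, 0], [0.03, -0.16, -0.006, 0], [0.03, -0.18, -0.006, 0]]}}

```text
time: 20.85
ee_pos: [0.4283, -0.0032, 0.1862]
tcp_rot: [178.3, 0.7, 179.9]
wrist_force: [0.3, 0.8, -0.7]
opening: 0.0203
grasp_force: 24.6
```

```bash
cat > ch.py <<'E'
from h import *
go()
c=cam('wrist'); cv2.imwrite('pics/ch.png',c['color'])
for t,z in [('changer',0),('carousel',0),('home_mark',.113),('pointer',.113),('seat_1',.05),('standard_vial',.05),('spent_vial_1',.05),('full_vial_1',.05)]:
    for d in bot.mark_of('wrist',t): print(t,round(d['confidence'],2),np.round(d['location']),ray(c,d['location'],z).round(4))
E
python3 ch.py
```

```text
t 20.85 pose [ 0.4283 -0.0032  0.1862] [178.3   0.7 179.9] q1,q6 [-2. -1.] open 0.0203 F [ 0.3  0.8 -0.7]
changer 0.73 [528. 381.] [0.6512 0.26   0.    ]
changer 0.53 [259. 352.] [ 0.5967 -0.0632  0.    ]
carousel 0.93 [326. 339.] [0.5815 0.0118 0.    ]
seat_1 0.98 [386. 329.] [0.5348 0.0649 0.05  ]
standard_vial 0.75 [387. 329.] [0.535  0.0655 0.05  ]
full_vial_1 0.92 [592. 225.] [0.4348 0.2427 0.05  ]
full_vial_1 0.75 [316. 284.] [ 4.867e-01 -1.000e-04  5.000e-02]
full_vial_1 0.61 [550. 224.] [0.4333 0.2022 0.05  ]
```

View pics/ch.png

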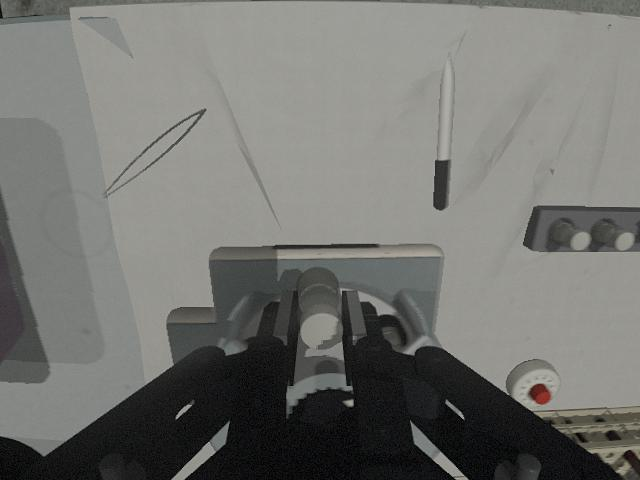

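The vial is held well (cap at (320,330)), and the remaining two are visible in the rack. I'll place this one in seat_1 at about (0.5115, −0.002).

```bash
python3 - <<'E'
from h import *
go((.5115,-.002,.135,180),(.5115,-.002,.077,180))
E
```

```text
t 21.3 pose [ 0.4291 -0.      0.1874] [ 178.3    0.7 -179.9] q1,q6 [-1. -1.] open 0.0198 F [-0.2 -0.4 -0.1]
 -> [ 5.115e-01 -2.000e-03  1.350e-01  1.800e+02] shift [-0.0817 -0.0037  0.0533] turn 0.001
 -> [ 5.115e-01 -2.000e-03  7.700e-02  1.800e+02] shift [ 0.0007 -0.0018  0.058 ] turn 0.0
```

Emit:
{"name": "arm_command", "arguments": {"series": [[-0.02, -0.001, 0, 0], [-0.045, -0.002, 0.02, 0], [-0.07, -0.003, 0.04, 0], [-0.082, -0.004, 0.053, 0], [-0.082, -0.004, 0.053, 0]]}}

```text
time: 21.8
ee_pos: [0.5115, -0.0028, 0.1332]
tcp_rot: [178.3, 0.5, -180.0]
wrist_force: [-0.4, -0.6, 0.6]
opening: 0.0196
grasp_force: 24.6
```

Emit:
{"name": "arm_command", "arguments": {"series": [[0, 0, 0.012, 0], [0, 0, 0.024, 0], [0, -0.001, 0.036, 0], [0, -0.002, 0.046, 0], [0, -0.002, 0.046, 0]]}}

```text
time: 22.3
ee_pos: [0.5113, -0.004, 0.0879]
tcp_rot: [178.3, 0.6, 180.0]
wrist_force: [-0.7, -0.4, 0.6]
opening: 0.0195
grasp_force: 24.6
```

```bash
python3 - <<'E'
from h import *
go((.5115,-.002,.077,180))
c=cam('wrist'); cv2.imwrite('pics/pl.png',c['color'][180:480,160:480])
E
```

```text
t 22.3 pose [ 0.5113 -0.004   0.0879] [178.3   0.6 180. ] q1,q6 [-1. -1.] open 0.0195 F [-0.7 -0.4  0.6]
 -> [ 5.115e-01 -2.000e-03  7.700e-02  1.800e+02] shift [-0.      0.0016  0.011 ] turn -0.0
```

View pics/pl.png

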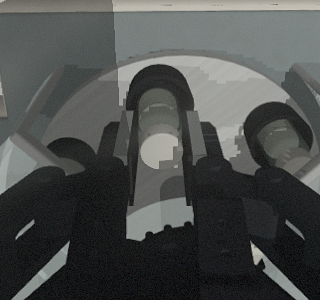

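The vial sits centred in the socket mouth with no contact force. I'll lower, release and retreat.

Emit:
{"name": "arm_command", "arguments": {"series": [[0, 0, 0.004, 0], [0, 0, 0.008, 0], [0, 0, 0.011, 0], [0, 0, 0.011, 0], [0, 0, 0.011, 0]]}}

```text
time: 22.85
ee_pos: [0.5125, -0.0035, 0.0786]
tcp_rot: [178.3, 0.7, 180.0]
wrist_force: [0.0, 0.0, -0.6]
opening: 0.0196
grasp_force: 24.6
```

Emit:
{"name": "arm_command", "arguments": {"series": [[0, 0, 0, 0], [0, 0, 0, 0], [0, 0, 0, 0], [0, 0, 0, 0], [0, 0, 0, 0]], "hand": 0.036}}

```text
time: 23.35
ee_pos: [0.5125, -0.0035, 0.0786]
tcp_rot: [178.3, 0.7, 180.0]
wrist_force: [-0.3, 0.4, -0.4]
opening: 0.0359
grasp_force: 0.0
```

Emit:
{"name": "arm_command", "arguments": {"series": [[0, 0, -0.03, 0], [0, 0, -0.06, 0], [0, 0, -0.09, 0], [0.02, 0, -0.12, 0], [0.04, 0, -0.14, 0]]}}

```text
time: 23.85
ee_pos: [0.4706, -0.0078, 0.2199]
tcp_rot: [178.3, 0.8, 180.0]
wrist_force: [0.7, -0.2, -0.1]
opening: 0.0357
grasp_force: 0.0
```

```bash
python3 ch.py; python3 - <<'E'
import cv2; a=cv2.imread('pics/ch.png')[200:460,180:460]; cv2.imwrite('pics/ch2.png',cv2.resize(a,None,fx=2.3,fy=2.3,interpolation=2))
E
```

```text
t 23.85 pose [ 0.4706 -0.0078  0.2199] [178.3   0.8 180. ] q1,q6 [-2. -2.] open 0.0357 F [ 0.7 -0.2 -0.1]
carousel 0.82 [327. 290.] [0.5809 0.0095 0.    ]
home_mark 0.82 [335. 394.] [0.6262 0.0119 0.113 ]
home_mark 0.73 [386. 270.] [0.5034 0.0495 0.113 ]
pointer 0.39 [600. 181.] [0.4323 0.2093 0.113 ]
seat_1 0.86 [320. 249.] [ 5.1e-01 -2.0e-04  5.0e-02]
seat_1 0.81 [383. 272.] [0.5346 0.0618 0.05  ]
seat_1 0.6 [268. 292.] [ 0.5554 -0.052   0.05  ]
standard_vial 0.82 [387. 272.] [0.5347 0.0655 0.05  ]
full_vial_1 0.97 [320. 252.] [ 0.5128 -0.0006  0.05  ]
full_vial_1 0.95 [583. 179.] [0.4423 0.2464 0.05  ]
full_vial_1 0.81 [542. 175.] [0.4389 0.2037 0.05  ]
```

View pics/ch2.png

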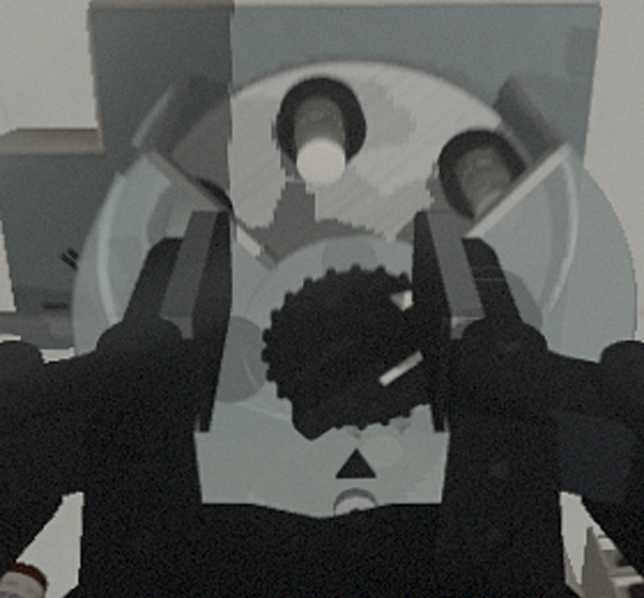

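Full vial 1 stands in seat_1 (network reading (0.5128, −0.0006), cap visible at crop (320,162)). Pointer angle is about 129.5°. Next I'll grip the knob bar and turn 69.5° clockwise.

```bash
python3 - <<'E'
from h import *
go((.5815,.0112,.19,129.5),(.5815,.0112,.12,129.5))
E
```

```text
t 24.3 pose [ 0.4708 -0.0077  0.2168] [178.3   0.6 180. ] q1,q6 [-2. -2.] open 0.0361 F [ 0.2 -0.1 -0.1]
 -> [5.815e-01 1.120e-02 1.900e-01 1.295e+02] shift [-0.1104  0.0181  0.0285] turn 0.881
 -> [5.815e-01 1.120e-02 1.200e-01 1.295e+02] shift [-0.0012 -0.0019  0.07  ] turn -0.0
```

Emit:
{"name": "arm_command", "arguments": {"series": [[-0.022, 0.004, 0.006, 0.15], [-0.044, 0.008, 0.012, 0.3], [-0.066, 0.012, 0.018, 0.45], [-0.088, 0.015, 0.024, 0.6], [-0.11, 0.018, 0.028, 0.74]], "hand": 0.05}}

```text
time: 24.8
ee_pos: [0.5819, 0.0113, 0.1904]
tcp_rot: [178.3, -0.7, 137.3]
wrist_force: [0.6, 0.0, 0.2]
opening: 0.05
grasp_force: 0.0
```

Emit:
{"name": "arm_command", "arguments": {"series": [[0, 0, 0, 0.07], [0, 0, 0, 0.141], [0, 0, 0, 0.141], [0, 0, 0, 0.141], [0, 0, 0, 0.141]]}}

```text
time: 25.3
ee_pos: [0.5811, 0.011, 0.1917]
tcp_rot: [178.3, -0.9, 129.6]
wrist_force: [0.3, -0.3, 0.1]
opening: 0.0499
grasp_force: 0.0
```

```bash
python3 - <<'E'
from h import *
go((.5815,.0112,.12,129.5))
c=cam('wrist'); cv2.imwrite('pics/kn.png',c['color'][120:480,120:520])
E
```

```text
t 25.3 pose [0.5811 0.011  0.1917] [178.3  -0.9 129.6] q1,q6 [ 0. 51.] open 0.0499 F [ 0.3 -0.3  0.1]
 -> [5.815e-01 1.120e-02 1.200e-01 1.295e+02] shift [-0.0012 -0.0016  0.0717] turn 0.002
```

View pics/kn.png

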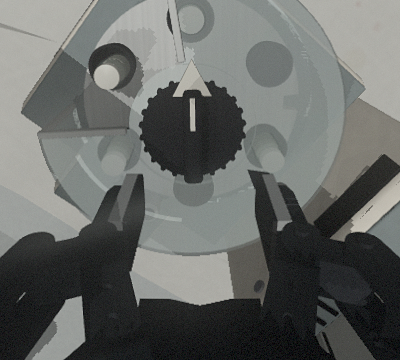

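```bash
python3 - <<'E'
from h import *
c=cam('wrist')
print(ray(c,(313,251),.115),ray(c,(312,182),.113), ray(c,(313,218),.136),ray(c,(315,302),.136))
for t,z in [('carousel',0),('pointer',.113),('home_mark',.113)]:
    for d in bot.mark_of('wrist',t): print(t,round(d['confidence'],2),np.round(d['location']),ray(c,d['location'],z).round(4))
E
```

```text
[0.58051635 0.01060669 0.115     ] [0.55100494 0.04563874 0.113     ] [0.56229772 0.03244884 0.136     ] [ 0.59824832 -0.00941689  0.136     ]
carousel 0.84 [311. 208.] [0.5788 0.012  0.    ]
pointer 0.57 [310. 179.] [0.5491 0.0463 0.113 ]
home_mark 0.55 [363. 289.] [0.6263 0.0101 0.113 ]
```

Bar and pointer line up at about 130.7°, and the knob axis is about (0.5807, 0.011). I'll descend, grip and turn.

Emit:
{"name": "arm_command", "arguments": {"series": [[0, 0, 0.02, -0.02], [0, -0.001, 0.04, -0.02], [-0.001, -0.002, 0.06, -0.02], [-0.001, -0.002, 0.071, -0.02], [-0.001, -0.002, 0.071, -0.02]]}}

```text
time: 26.05
ee_pos: [0.5803, 0.0112, 0.1194]
tcp_rot: [178.4, -0.9, 130.7]
wrist_force: [0.3, 0.4, -0.2]
opening: 0.0501
grasp_force: 0.0
```

Emit:
{"name": "arm_command", "arguments": {"series": [[0, 0, 0, 0], [0, 0, 0, 0], [0, 0, 0, 0], [0, 0, 0, 0], [0, 0, 0, 0]], "hand": 0.004, "grip_force": 50}}

```text
time: 26.55
ee_pos: [0.5796, 0.0094, 0.1223]
tcp_rot: [178.5, -0.8, 130.6]
wrist_force: [-12.0, -9.2, 8.1]
opening: 0.0107
grasp_force: 50.1
```

Emit:
{"name": "arm_command", "arguments": {"series": [[0, 0, 0, 0.12], [0, 0, 0, 0.24], [0, 0, 0, 0.37], [0, 0, 0, 0.49], [0, 0, 0, 0.617]]}}

```text
time: 27.05
ee_pos: [0.5797, 0.0093, 0.1223]
tcp_rot: [179.2, -1.5, 95.0]
wrist_force: [-12.5, -9.7, 8.2]
opening: 0.0108
grasp_force: 49.7
```

Emit:
{"name": "arm_command", "arguments": {"series": [[0, 0, 0, 0.12], [0, 0, 0, 0.24], [0, 0, 0, 0.37], [0, 0, 0, 0.49], [0, 0, 0, 0.617]]}}

```text
time: 27.55
ee_pos: [0.5797, 0.0093, 0.1222]
tcp_rot: [-179.8, -1.6, 59.6]
wrist_force: [-11.5, -9.9, 7.7]
opening: 0.0107
grasp_force: 50.1
```

```bash
python3 - <<'E'
from h import *
go()
E
```

```text
t 27.55 pose [0.5797 0.0093 0.1222] [-179.8   -1.6   59.6] q1,q6 [  0. 121.] open 0.0107 F [-11.5  -9.9   7.7]
```

Emit:
{"name": "arm_command", "arguments": {"series": [[0, 0, 0, 0], [0, 0, 0, 0], [0, 0, 0, 0], [0, 0, -0.03, 0], [0, 0, -0.08, 0]], "hand": 0.05}}

```text
time: 28.05
ee_pos: [0.5787, 0.0089, 0.1986]
tcp_rot: [-179.5, -1.7, 60.0]
wrist_force: [1.8, 0.5, 0.6]
opening: 0.05
grasp_force: 0.0
```

```bash
python3 - <<'E'
from h import *
go((.55,.005,.22,102),(.5,0,.22,144),(.47,0,.22,180))
c=cam('wrist');cv2.imwrite('pics/k2.png',c['color'])
for t,z in [('carousel',0),('pointer',.113),('home_mark',.113)]:
    for d in bot.mark_of('wrist',t): print(t,round(d['confidence'],2),np.round(d['location']),ray(c,d['location'],z).round(4))
E
```

```text
t 28.05 pose [0.5787 0.0089 0.1986] [-179.5   -1.7   60. ] q1,q6 [  0. 120.] open 0.05 F [1.8 0.5 0.6]
 -> [5.50e-01 5.00e-03 2.20e-01 1.02e+02] shift [-0.0171 -0.0231 -0.0217] turn -0.732
 -> [  0.5    0.     0.22 144.  ] shift [ 0.0055 -0.0499 -0.0005] turn -0.733
 -> [  0.47   0.     0.22 180.  ] shift [ 0.0243 -0.0176 -0.0002] turn -0.628
carousel 0.97 [323. 210.] [0.5801 0.0096 0.    ]
pointer 0.91 [323. 182.] [0.6024 0.0484 0.113 ]
pointer 0.65 [72. 68.] [0.5022 0.1895 0.113 ]
pointer 0.41 [323. 211.] [0.5927 0.032  0.113 ]
home_mark 0.97 [378. 217.] [0.623  0.0098 0.113 ]
```

Emit:
{"name": "arm_command", "arguments": {"series": [[-0.003, -0.005, -0.004, -0.15], [-0.006, -0.01, -0.008, -0.3], [-0.01, -0.014, -0.013, -0.45], [-0.014, -0.018, -0.018, -0.6], [-0.017, -0.023, -0.022, -0.732]]}}

```text
time: 28.75
ee_pos: [0.5509, 0.0049, 0.2212]
tcp_rot: [179.0, -1.6, 102.3]
wrist_force: [-0.2, 0.9, 0.5]
opening: 0.05
grasp_force: 0.0
```

Emit:
{"name": "arm_command", "arguments": {"series": [[0.001, -0.01, 0, -0.15], [0.002, -0.02, 0, -0.3], [0.003, -0.03, 0, -0.45], [0.004, -0.04, 0, -0.6], [0.005, -0.05, 0, -0.733]], "hand": 0.036}}

```text
time: 29.25
ee_pos: [0.5007, -0.0005, 0.2201]
tcp_rot: [178.2, -0.5, 144.3]
wrist_force: [0.2, 1.0, -0.3]
opening: 0.0359
grasp_force: 0.0
```

Emit:
{"name": "arm_command", "arguments": {"series": [[0.005, -0.004, 0, -0.15], [0.01, -0.008, 0, -0.3], [0.015, -0.012, 0, -0.45], [0.02, -0.015, 0, -0.6], [0.024, -0.018, 0, -0.628]]}}

```text
time: 29.75
ee_pos: [0.4708, -0.0008, 0.22]
tcp_rot: [178.3, 0.6, -179.9]
wrist_force: [-0.1, -0.7, 0.7]
opening: 0.0362
grasp_force: 0.0
```

```bash
python3 ch.py
```

```text
t 29.75 pose [ 0.4708 -0.0008  0.22  ] [ 178.3    0.6 -179.9] q1,q6 [-1. -1.] open 0.0362 F [-0.1 -0.7  0.7]
changer 0.73 [322. 290.] [0.5807 0.0111 0.    ]
carousel 0.63 [320. 291.] [ 0.5813  0.0094 -0.    ]
home_mark 0.97 [328. 394.] [0.6254 0.0124 0.113 ]
pointer 0.63 [370. 372.] [0.6022 0.0497 0.113 ]
seat_1 0.89 [386. 282.] [0.5459 0.0725 0.05  ]
seat_1 0.71 [324. 249.] [0.51   0.0109 0.05  ]
seat_1 0.57 [261. 281.] [ 0.5428 -0.0508  0.05  ]
spent_vial_1 0.94 [325. 253.] [0.5139 0.0121 0.05  ]
full_vial_1 0.93 [576. 181.] [0.4439 0.2472 0.05  ]
full_vial_1 0.87 [539. 177.] [0.4401 0.2089 0.05  ]
full_vial_1 0.69 [383. 283.] [0.5464 0.0697 0.05  ]
full_vial_1 0.29 [369. 373.] [0.6577 0.0617 0.05  ]
```

View pics/ch.png

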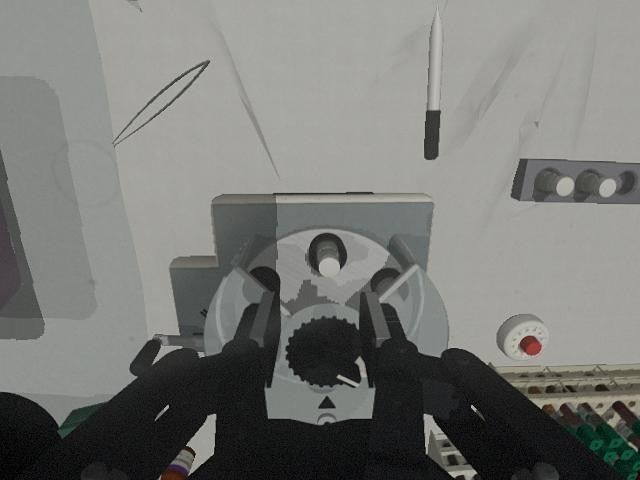

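The spent vial is at the centre of the opening, cap at (330,265), seat about (0.511, 0.011). I'll pick it up.

```bash
python3 - <<'E'
from h import *
c=cam('wrist'); print(ray(c,(330,266),.094).round(4))
go((.511,.011,.115,180),(.5115,.011,.075,180))
E
```

```text
[0.5091 0.0136 0.094 ]
t 30.25 pose [ 0.4716 -0.0009  0.2211] [178.3   0.7 179.8] q1,q6 [-1. -1.] open 0.0356 F [-0.2 -0.4  0.1]
 -> [5.11e-01 1.10e-02 1.15e-01 1.80e+02] shift [-0.0381  0.0088  0.1069] turn -0.003
 -> [5.115e-01 1.100e-02 7.500e-02 1.800e+02] shift [ 0.     -0.0012  0.04  ] turn 0.0
```

Emit:
{"name": "arm_command", "arguments": {"series": [[-0.012, 0.003, 0.03, 0], [-0.025, 0.006, 0.06, 0], [-0.038, 0.009, 0.09, 0], [-0.038, 0.009, 0.107, 0], [-0.038, 0.009, 0.107, 0]]}}

```text
time: 30.75
ee_pos: [0.5096, 0.0113, 0.1122]
tcp_rot: [178.3, 0.5, 179.9]
wrist_force: [0.1, 0.6, 1.0]
opening: 0.036
grasp_force: 0.0
```

Emit:
{"name": "arm_command", "arguments": {"series": [[0, 0, 0.015, 0], [0, 0, 0.03, 0], [0, -0.001, 0.04, 0], [0, -0.001, 0.04, 0], [0, -0.001, 0.04, 0]]}}

```text
time: 31.25
ee_pos: [0.5113, 0.0114, 0.0752]
tcp_rot: [178.3, 0.7, 179.9]
wrist_force: [-0.3, 0.0, 0.5]
opening: 0.036
grasp_force: 0.0
```

Emit:
{"name": "arm_command", "arguments": {"series": [[0, 0, 0, 0], [0, 0, 0, 0], [0, 0, 0, 0], [0, 0, 0, 0], [0, 0, 0, 0]], "hand": 0.015, "grip_force": 25}}

```text
time: 31.75
ee_pos: [0.5117, 0.0114, 0.0757]
tcp_rot: [178.3, 0.8, 179.9]
wrist_force: [-0.3, -0.8, 5.7]
opening: 0.0195
grasp_force: 24.8
```

```bash
python3 - <<'E'
from h import *
go((.511,.011,.175,180),(.48,-.17,.19,180),(.48,-.34,.20,180))
c=cam('top')
for d in bot.mark_of('top','lilac_tray'): print(d, ray(c,d['location'],0).round(4))
cv2.imwrite('pics/tr.png',cv2.resize(c['color'][190:310,400:520],None,fx=4,fy=4,interpolation=2))
E
```

```text
t 31.75 pose [0.5117 0.0114 0.0757] [178.3   0.8 179.9] q1,q6 [0. 0.] open 0.0195 F [-0.3 -0.8  5.7]
 -> [5.11e-01 1.10e-02 1.75e-01 1.80e+02] shift [-0.0007  0.0026 -0.0993] turn -0.002
 -> [ 4.8e-01 -1.7e-01  1.9e-01  1.8e+02] shift [ 0.0308 -0.1804 -0.0209] turn 0.0
 -> [  0.48  -0.34   0.2  180.  ] shift [-1.000e-04 -1.696e-01 -1.520e-02] turn 0.0
{'location': [470.8, 247.6], 'confidence': 0.72} [ 0.4749 -0.3918  0.    ]
```

View pics/tr.png

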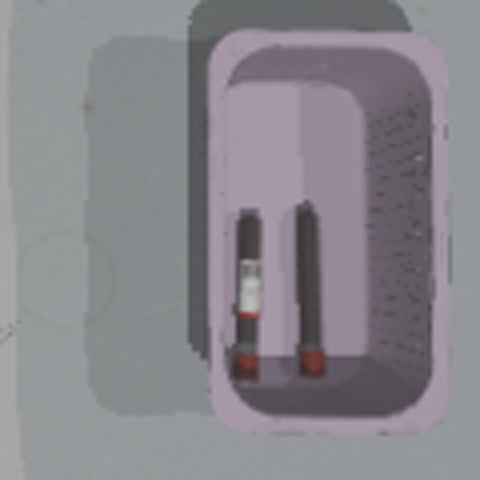

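```bash
python3 - <<'E'
from h import *
c=cam('top')
for p,z in [((482,247.7),.083),((474,245),.003),((456.5,211),.003),((492,211),.003),((492,279),.003),((474,226),.003)]: print(p,ray(c,p,z).round(4))
E
```

```text
(482, 247.7) [ 0.4725 -0.3919  0.083 ]
(474, 245) [ 0.4821 -0.4001  0.003 ]
(456.5, 211) [ 0.5799 -0.3534  0.003 ]
(492, 211) [ 0.578  -0.4553  0.003 ]
(492, 279) [ 0.3847 -0.4483  0.003 ]
(474, 226) [ 0.5361 -0.402   0.003 ]
```

Emit:
{"name": "arm_command", "arguments": {"series": [[0, 0, -0.02, 0], [0, 0.001, -0.05, 0], [0, 0.002, -0.08, 0], [0, 0.003, -0.1, 0], [0, 0.003, -0.1, 0]]}}

```text
time: 32.4
ee_pos: [0.5112, 0.0114, 0.1778]
tcp_rot: [178.3, 1.0, 179.9]
wrist_force: [1.0, -0.2, -0.7]
opening: 0.0194
grasp_force: 24.4
```

Emit:
{"name": "arm_command", "arguments": {"series": [[0.006, -0.036, -0.006, 0], [0.012, -0.072, -0.012, 0], [0.018, -0.108, -0.018, 0], [0.025, -0.144, -0.021, 0], [0.03, -0.18, -0.021, 0]]}}

```text
time: 32.9
ee_pos: [0.4787, -0.1704, 0.1894]
tcp_rot: [178.2, 0.7, 179.9]
wrist_force: [2.2, 0.0, 0.1]
opening: 0.0196
grasp_force: 24.5
```

Emit:
{"name": "arm_command", "arguments": {"series": [[0, -0.036, -0.004, 0], [0, -0.072, -0.008, 0], [0, -0.108, -0.012, 0], [0, -0.144, -0.015, 0], [0, -0.17, -0.015, 0]]}}

```text
time: 33.4
ee_pos: [0.4784, -0.3415, 0.1986]
tcp_rot: [178.2, 0.7, 179.8]
wrist_force: [0.5, 0.2, 0.5]
opening: 0.0194
grasp_force: 24.5
```

```bash
python3 - <<'E'
from h import *
c=cam('wrist');cv2.imwrite('pics/w5.png',c['color']);go()
for d in bot.mark_of('wrist','lilac_tray'): print(d, ray(c,d['location'],0).round(4))
E
```

```text
t 33.45 pose [ 0.4781 -0.344   0.1976] [178.3   0.6 179.7] q1,q6 [-37. -36.] open 0.0193 F [-2.7  0.  -1.3]
{'location': [262.9, 198.6], 'confidence': 0.88} [ 0.475 -0.389  0.   ]
```

```bash
python3 - <<'E'
from h import *
go((.54,-.413,.13,180),(.54,-.413,.031,180))
E
```

```text
t 33.5 pose [ 0.4782 -0.342   0.1976] [178.2   0.6 179.7] q1,q6 [-36. -36.] open 0.0194 F [ 0.2  0.3 -0.7]
 -> [ 5.40e-01 -4.13e-01  1.30e-01  1.80e+02] shift [-0.0615 -0.0728  0.066 ] turn -0.005
 -> [ 5.40e-01 -4.13e-01  3.10e-02  1.80e+02] shift [ 0.001  -0.0031  0.0989] turn 0.0
```

Emit:
{"name": "arm_command", "arguments": {"series": [[-0.02, -0.025, 0.01, 0], [-0.04, -0.05, 0.03, 0], [-0.061, -0.073, 0.05, 0], [-0.061, -0.073, 0.066, 0], [-0.061, -0.073, 0.066, 0]]}}

```text
time: 34.0
ee_pos: [0.5398, -0.4092, 0.1278]
tcp_rot: [178.0, 0.4, 179.9]
wrist_force: [-0.5, 0.6, -0.9]
opening: 0.0194
grasp_force: 24.6
```

Emit:
{"name": "arm_command", "arguments": {"series": [[0, 0, 0.025, 0], [0, -0.001, 0.05, 0], [0.001, -0.002, 0.075, 0], [0.001, -0.003, 0.09, 0], [0.001, -0.003, 0.098, 0]]}}

```text
time: 34.5
ee_pos: [0.5405, -0.4098, 0.0339]
tcp_rot: [178.2, 0.7, 179.9]
wrist_force: [0.2, 0.2, 0.1]
opening: 0.0196
grasp_force: 24.6
```

Emit:
{"name": "arm_command", "arguments": {"series": [[0, 0, 0, 0], [0, 0, 0, 0], [0, 0, 0, 0], [0, 0, 0, 0], [0, 0, -0.03, 0]], "hand": 0.036}}

```text
time: 35.0
ee_pos: [0.5389, -0.4102, 0.0611]
tcp_rot: [178.0, 0.4, 179.9]
wrist_force: [-0.3, 1.1, -1.2]
opening: 0.0357
grasp_force: 0.0
```

Emit:
{"name": "arm_command", "arguments": {"series": [[0, 0, -0.04, 0], [0, 0, -0.08, 0], [0, 0.01, -0.12, 0], [0.01, 0.05, -0.14, 0], [0.02, 0.09, -0.14, 0]]}}

```text
time: 35.5
ee_pos: [0.5196, -0.3261, 0.2109]
tcp_rot: [178.4, 1.0, 179.8]
wrist_force: [0.3, 0.3, 0.5]
opening: 0.0363
grasp_force: 0.0
```

```bash
python3 - <<'E'
from h import *
c=cam('wrist');cv2.imwrite('pics/w6.png',c['color'])
for t in ['spent_vial_1','lilac_tray']:
  for d in bot.mark_of('wrist',t): print(t,d, ray(c,d['location'],.003).round(4))
go((.45,-.17,.2,180),(.43,.03,.2,180),(.42,.20,.2,180),(.42,.31,.20,180))
E
```

```text
spent_vial_1 {'location': [234.8, 216.9], 'confidence': 0.72} [ 0.5387 -0.4055  0.003 ]
lilac_tray {'location': [245.6, 151.9], 'confidence': 0.8} [ 0.4733 -0.3899  0.003 ]
t 35.65 pose [ 0.5188 -0.3242  0.2086] [178.3   0.8 180. ] q1,q6 [-33. -33.] open 0.036 F [ 0.6 -1.2 -0.7]
 -> [ 4.5e-01 -1.7e-01  2.0e-01  1.8e+02] shift [0.069  0.1539 0.0121] turn -0.0
 -> [4.3e-01 3.0e-02 2.0e-01 1.8e+02] shift [0.02   0.1999 0.0056] turn 0.0
 -> [  0.42   0.2    0.2  180.  ] shift [0.01   0.1699 0.0048] turn 0.0
 -> [  0.42   0.31   0.2  180.  ] shift [0.     0.11   0.0032] turn 0.0
```

Spent vial 1 is in the tray, reading (0.539, −0.406). On to the rack.

Emit:
{"name": "arm_command", "arguments": {"series": [[0.014, 0.03, 0.002, 0], [0.028, 0.06, 0.005, 0], [0.042, 0.09, 0.007, 0], [0.056, 0.12, 0.01, 0], [0.069, 0.154, 0.012, 0]]}}

```text
time: 36.15
ee_pos: [0.45, -0.1712, 0.1986]
tcp_rot: [178.3, 0.7, 179.8]
wrist_force: [0.7, -0.3, 0.5]
opening: 0.036
grasp_force: 0.0
```

Emit:
{"name": "arm_command", "arguments": {"series": [[0.004, 0.04, 0.001, 0], [0.008, 0.08, 0.002, 0], [0.012, 0.12, 0.003, 0], [0.016, 0.16, 0.005, 0], [0.02, 0.2, 0.006, 0]]}}

```text
time: 36.65
ee_pos: [0.431, 0.0298, 0.1988]
tcp_rot: [178.3, 0.8, 179.8]
wrist_force: [1.1, -0.5, -0.0]
opening: 0.0361
grasp_force: 0.0
```

Emit:
{"name": "arm_command", "arguments": {"series": [[0.002, 0.04, 0.001, 0], [0.004, 0.08, 0.002, 0], [0.006, 0.12, 0.003, 0], [0.01, 0.16, 0.005, 0], [0.01, 0.17, 0.005, 0]]}}

```text
time: 37.15
ee_pos: [0.4213, 0.2017, 0.1985]
tcp_rot: [178.2, 0.7, -180.0]
wrist_force: [-1.5, -0.4, -0.1]
opening: 0.0362
grasp_force: 0.0
```

Emit:
{"name": "arm_command", "arguments": {"series": [[0, 0.03, 0.001, 0], [0, 0.06, 0.002, 0], [0, 0.09, 0.003, 0], [0, 0.11, 0.003, 0], [0, 0.11, 0.003, 0]]}}

```text
time: 37.65
ee_pos: [0.4221, 0.3103, 0.1986]
tcp_rot: [178.3, 0.7, 179.9]
wrist_force: [-1.0, 0.1, 0.0]
opening: 0.0359
grasp_force: 0.0
```

```bash
python3 rack.py; python3 - <<'E'
from h import *
go((.451,.282,.10,180),(.451,.282,.029,180))
E
```

```text
t 37.65 pose [0.4221 0.3103 0.1986] [178.3   0.7 179.9] q1,q6 [36. 36.] open 0.0359 F [-1.   0.1  0. ]
full_vial_1 0.73 [282. 232.] [0.4522 0.2809 0.005 ]
full_vial_1 0.69 [235. 230.] [0.4495 0.2341 0.005 ]
vial_rack 0.68 [306. 228.] [0.4501 0.3046 0.    ]
find 0.79 [282. 240.] [0.4496 0.2829 0.035 ]
find 0.78 [231. 237.] [0.4458 0.2365 0.035 ]
t 37.85 pose [0.4219 0.308  0.199 ] [178.3   0.7 179.8] q1,q6 [36. 36.] open 0.0359 F [ 0.2 -0.2 -0.2]
 -> [4.51e-01 2.82e-01 1.00e-01 1.80e+02] shift [-0.0279 -0.0289  0.0986] turn -0.003
 -> [4.51e-01 2.82e-01 2.90e-02 1.80e+02] shift [ 0.0009 -0.0021  0.071 ] turn 0.0
```

Emit:
{"name": "arm_command", "arguments": {"series": [[-0.01, -0.01, 0.03, 0], [-0.02, -0.02, 0.06, 0], [-0.028, -0.029, 0.08, 0], [-0.028, -0.029, 0.098, 0], [-0.028, -0.029, 0.098, 0]], "hand": 0.031}}

```text
time: 38.35
ee_pos: [0.4499, 0.281, 0.0982]
tcp_rot: [178.4, 0.6, 179.8]
wrist_force: [0.3, 0.8, 0.4]
opening: 0.031
grasp_force: 0.0
```

Emit:
{"name": "arm_command", "arguments": {"series": [[0, 0, 0.025, 0], [0, -0.001, 0.05, 0], [0.001, -0.002, 0.07, 0], [0.001, -0.002, 0.07, 0], [0.001, -0.002, 0.07, 0]]}}

```text
time: 38.85
ee_pos: [0.4509, 0.283, 0.0318]
tcp_rot: [178.2, 0.8, 179.8]
wrist_force: [0.1, 0.9, -0.0]
opening: 0.0312
grasp_force: 0.0
```

Emit:
{"name": "arm_command", "arguments": {"series": [[0, 0, 0, 0], [0, 0, 0, 0], [0, 0, 0, 0], [0, 0, 0, 0], [0, 0, 0, 0]], "hand": 0.015, "grip_force": 25}}

```text
time: 39.35
ee_pos: [0.4515, 0.2835, 0.0323]
tcp_rot: [178.2, 0.9, 179.9]
wrist_force: [-0.5, -1.4, 6.7]
opening: 0.0196
grasp_force: 24.7
```

```bash
python3 - <<'E'
from h import *
go((.451,.281,.13,180),(.46,.1,.18,180),(.5105,.011,.135,180),(.5105,.011,.089,180))
E
```

```text
t 39.35 pose [0.4515 0.2835 0.0323] [178.2   0.9 179.9] q1,q6 [32. 32.] open 0.0196 F [-0.5 -1.4  6.7]
 -> [4.51e-01 2.81e-01 1.30e-01 1.80e+02] shift [-0.001   0.0006 -0.0978] turn -0.002
 -> [4.6e-01 1.0e-01 1.8e-01 1.8e+02] shift [-0.0098 -0.1793 -0.0556] turn 0.0
 -> [5.105e-01 1.100e-02 1.350e-01 1.800e+02] shift [-0.0498 -0.0904  0.0429] turn 0.0
 -> [5.105e-01 1.100e-02 8.900e-02 1.800e+02] shift [ 0.0007 -0.0015  0.046 ] turn 0.0
```

Emit:
{"name": "arm_command", "arguments": {"series": [[0, 0, -0.02, 0], [0, 0, -0.045, 0], [0, 0.001, -0.07, 0], [-0.001, 0.001, -0.098, 0], [-0.001, 0.001, -0.098, 0]]}}

```text
time: 39.85
ee_pos: [0.4518, 0.282, 0.133]
tcp_rot: [178.1, 1.0, 179.9]
wrist_force: [-0.4, 0.6, -1.0]
opening: 0.0193
grasp_force: 24.3
```

Emit:
{"name": "arm_command", "arguments": {"series": [[-0.002, -0.036, -0.012, 0], [-0.004, -0.072, -0.024, 0], [-0.006, -0.108, -0.036, 0], [-0.008, -0.144, -0.048, 0], [-0.01, -0.179, -0.056, 0]]}}

```text
time: 40.35
ee_pos: [0.4591, 0.0991, 0.1797]
tcp_rot: [178.2, 0.8, 179.9]
wrist_force: [1.0, 0.9, -0.4]
opening: 0.0196
grasp_force: 24.3
```

Emit:
{"name": "arm_command", "arguments": {"series": [[-0.012, -0.025, 0.005, 0], [-0.025, -0.05, 0.015, 0], [-0.04, -0.075, 0.03, 0], [-0.05, -0.09, 0.043, 0], [-0.05, -0.09, 0.043, 0]]}}

```text
time: 40.85
ee_pos: [0.5093, 0.0103, 0.1315]
tcp_rot: [178.3, 0.5, 179.7]
wrist_force: [-0.8, 1.0, -0.4]
opening: 0.0194
grasp_force: 24.3
```

```bash
python3 - <<'E'
from h import *
go((.511,.011,.089,180))
E
```

```text
t 40.85 pose [0.5093 0.0103 0.1315] [178.3   0.5 179.7] q1,q6 [0. 0.] open 0.0194 F [-0.8  1.  -0.4]
 -> [5.11e-01 1.10e-02 8.90e-02 1.80e+02] shift [-0.0013 -0.0006  0.0425] turn -0.004
```

Emit:
{"name": "arm_command", "arguments": {"series": [[-0.001, 0, 0.01, 0], [-0.001, 0, 0.02, 0], [-0.001, 0, 0.03, 0], [-0.001, -0.001, 0.042, 0], [-0.001, -0.001, 0.042, 0]]}}

```text
time: 41.35
ee_pos: [0.51, 0.0123, 0.09]
tcp_rot: [178.3, 0.6, 179.9]
wrist_force: [-0.3, -0.2, -0.5]
opening: 0.0195
grasp_force: 24.3
```

Emit:
{"name": "arm_command", "arguments": {"series": [[0, 0, 0.004, 0], [0, 0, 0.008, 0], [0, 0, 0.01, 0], [0, 0, 0.01, 0], [0, 0, 0.01, 0]]}}

```text
time: 41.85
ee_pos: [0.5113, 0.0122, 0.0822]
tcp_rot: [178.3, 0.7, 179.9]
wrist_force: [-0.1, -0.2, 0.5]
opening: 0.02
grasp_force: 24.3
```

Emit:
{"name": "arm_command", "arguments": {"series": [[0, 0, 0.003, 0], [0, 0, 0.003, 0], [0, 0, 0.003, 0], [0, 0, 0.003, 0], [0, 0, 0.003, 0]]}}

```text
time: 42.35
ee_pos: [0.5113, 0.0123, 0.0791]
tcp_rot: [178.3, 0.7, 179.9]
wrist_force: [-0.7, 0.4, -1.4]
opening: 0.0192
grasp_force: 24.3
```

Emit:
{"name": "arm_command", "arguments": {"series": [[0, 0, 0, 0], [0, 0, 0, 0], [0, 0, 0, 0], [0, 0, 0, 0], [0, 0, -0.02, 0]], "hand": 0.036}}

```text
time: 42.85
ee_pos: [0.5096, 0.0117, 0.0968]
tcp_rot: [178.3, 0.5, 179.9]
wrist_force: [0.1, -0.1, 0.6]
opening: 0.0365
grasp_force: 0.0
```

Emit:
{"name": "arm_command", "arguments": {"series": [[0, 0, -0.03, 0], [0, 0, -0.06, 0], [0, 0, -0.09, 0], [0.02, 0, -0.12, 0], [0.04, 0, -0.12, 0]]}}

```text
time: 43.35
ee_pos: [0.4703, 0.0081, 0.2223]
tcp_rot: [178.3, 1.0, 179.9]
wrist_force: [-0.2, -0.9, 0.3]
opening: 0.0362
grasp_force: 0.0
```

```bash
python3 ch.py; python3 - <<'E'
from h import *
go((.58,.0105,.20,240),(.58,.0105,.123,240))
E
```

```text
t 43.35 pose [0.4703 0.0081 0.2223] [178.3   1.  179.9] q1,q6 [-0.  0.] open 0.0362 F [-0.2 -0.9  0.3]
changer 0.89 [313. 287.] [0.5795 0.009  0.    ]
carousel 0.79 [316. 288.] [0.5804 0.0126 0.    ]
home_mark 0.64 [317. 392.] [0.6269 0.0114 0.113 ]
pointer 0.89 [361. 371.] [0.6038 0.05   0.113 ]
seat_1 0.89 [378. 282.] [0.5482 0.0735 0.05  ]
seat_1 0.88 [318. 247.] [0.5098 0.0138 0.05  ]
seat_1 0.84 [257. 279.] [ 0.5423 -0.0465  0.05  ]
full_vial_1 0.88 [528. 173.] [0.4391 0.2074 0.05  ]
full_vial_1 0.8 [316. 252.] [0.5152 0.0122 0.05  ]
full_vial_1 0.62 [373. 282.] [0.5475 0.0685 0.05  ]
t 43.8 pose [0.4697 0.0081 0.2178] [178.3   0.7 179.9] q1,q6 [-0.  0.] open 0.0361 F [ 1.   0.3 -1. ]
 -> [5.80e-01 1.05e-02 2.00e-01 2.40e+02] shift [-0.1101  0.002   0.0192] turn -1.049
 -> [5.80e-01 1.05e-02 1.23e-01 2.40e+02] shift [ 0.0025 -0.0004  0.077 ] turn 0.0
```

Seat_2 is filled. Next is a 120° clockwise knob turn for seat_4.

Emit:
{"name": "arm_command", "arguments": {"series": [[-0.022, 0, 0.004, -0.15], [-0.044, 0.001, 0.008, -0.3], [-0.066, 0.001, 0.012, -0.45], [-0.088, 0.002, 0.016, -0.6], [-0.11, 0.002, 0.019, -0.74]], "hand": 0.05}}

```text
time: 44.3
ee_pos: [0.5807, 0.0106, 0.2]
tcp_rot: [179.2, 1.7, -137.4]
wrist_force: [-0.1, -0.2, 0.5]
opening: 0.0502
grasp_force: 0.0
```

Emit:
{"name": "arm_command", "arguments": {"series": [[0, 0, 0, -0.15], [0, 0, 0, -0.309], [0, 0, 0, -0.309], [0, 0, 0, -0.309], [0, 0, 0, -0.309]]}}

```text
time: 44.8
ee_pos: [0.5797, 0.0105, 0.2008]
tcp_rot: [179.7, 1.9, -120.2]
wrist_force: [0.6, -0.1, -0.2]
opening: 0.0502
grasp_force: 0.0
```

```bash
python3 - <<'E'
from h import *
c=cam('wrist');cv2.imwrite('pics/k3.png',c['color'])
for t,z in [('carousel',0),('pointer',.113),('home_mark',.113)]:
    for d in bot.mark_of('wrist',t): print(t,round(d['confidence'],2),np.round(d['location']),ray(c,d['location'],z).round(4))
go((.58,.0105,.123,240))
E
```

```text
carousel 0.91 [315. 196.] [0.5826 0.0098 0.    ]
pointer 0.67 [315. 293.] [0.604  0.0483 0.113 ]
home_mark 0.65 [264. 267.] [0.6251 0.0118 0.113 ]
t 45.0 pose [0.5797 0.0105 0.201 ] [ 179.8    1.9 -120.1] q1,q6 [  0. -60.] open 0.0496 F [ 0.4 -0.4 -0.1]
 -> [5.80e-01 1.05e-02 1.23e-01 2.40e+02] shift [ 0.0024 -0.0005  0.078 ] turn -0.002
```

Emit:
{"name": "arm_command", "arguments": {"series": [[0, 0, 0.02, 0], [0.001, 0, 0.04, 0], [0.002, 0, 0.06, 0], [0.002, 0, 0.078, 0], [0.002, 0, 0.078, 0]]}}

```text
time: 45.5
ee_pos: [0.5784, 0.0111, 0.1204]
tcp_rot: [179.6, 1.8, -120.1]
wrist_force: [0.1, -0.4, 0.8]
opening: 0.05
grasp_force: 0.0
```

Emit:
{"name": "arm_command", "arguments": {"series": [[0, 0, 0, 0], [0, 0, 0, 0], [0, 0, 0, 0], [0, 0, 0, 0], [0, 0, 0, 0]], "hand": 0.004, "grip_force": 50}}

```text
time: 46.0
ee_pos: [0.5805, 0.011, 0.1244]
tcp_rot: [179.9, 1.9, -120.0]
wrist_force: [0.8, -0.9, 6.7]
opening: 0.0108
grasp_force: 50.8
```

Emit:
{"name": "arm_command", "arguments": {"series": [[0, 0, 0, 0.14], [0, 0, 0, 0.28], [0, 0, 0, 0.42], [0, 0, 0, 0.56], [0, 0, 0, 0.7]]}}

```text
time: 46.5
ee_pos: [0.5814, 0.01, 0.1244]
tcp_rot: [178.8, 1.5, -160.5]
wrist_force: [3.9, -6.8, 3.4]
opening: 0.0104
grasp_force: 50.6
```

Emit:
{"name": "arm_command", "arguments": {"series": [[0, 0, 0, 0.14], [0, 0, 0, 0.28], [0, 0, 0, 0.42], [0, 0, 0, 0.56], [0, 0, 0, 0.7]]}}

```text
time: 47.0
ee_pos: [0.5814, 0.0086, 0.1245]
tcp_rot: [178.3, 0.4, 159.3]
wrist_force: [4.4, -13.4, 4.9]
opening: 0.01
grasp_force: 50.8
```

Emit:
{"name": "arm_command", "arguments": {"series": [[0, 0, 0, 0.14], [0, 0, 0, 0.28], [0, 0, 0, 0.42], [0, 0, 0, 0.56], [0, 0, 0, 0.694]]}}

```text
time: 47.5
ee_pos: [0.5803, 0.0081, 0.1244]
tcp_rot: [178.6, -0.8, 119.6]
wrist_force: [-1.3, -15.0, 7.9]
opening: 0.01
grasp_force: 51.5
```

Emit:
{"name": "arm_command", "arguments": {"series": [[0, 0, 0, 0], [0, 0, 0, 0], [0, 0, 0, 0], [0, 0, -0.03, 0], [0, 0, -0.08, 0]], "hand": 0.05}}

```text
time: 48.0
ee_pos: [0.5771, 0.0091, 0.2003]
tcp_rot: [178.8, -1.3, 120.1]
wrist_force: [1.6, 0.6, 0.7]
opening: 0.0502
grasp_force: 0.0
```

```bash
python3 - <<'E'
from h import *
c=cam('wrist');cv2.imwrite('pics/k4.png',c['color'])
for t,z in [('carousel',0),('pointer',.113),('home_mark',.113)]:
    for d in bot.mark_of('wrist',t): print(t,round(d['confidence'],2),np.round(d['location']),ray(c,d['location'],z).round(4))
go((.53,.01,.22,155),(.47,.01,.22,180))
E
```

```text
carousel 0.67 [315. 208.] [0.5771 0.0108 0.    ]
pointer 0.56 [317. 304.] [ 0.6009 -0.029   0.113 ]
home_mark 0.69 [372. 276.] [0.6239 0.0101 0.113 ]
t 48.2 pose [0.5794 0.009  0.2041] [178.4  -1.1 120.1] q1,q6 [ 0. 60.] open 0.0496 F [-0.1  0.3 -0.6]
 -> [5.30e-01 1.00e-02 2.20e-01 1.55e+02] shift [ 0.026  -0.0418 -0.0166] turn -0.609
 -> [4.7e-01 1.0e-02 2.2e-01 1.8e+02] shift [ 0.0544 -0.0254 -0.0009] turn -0.436
```

Emit:
{"name": "arm_command", "arguments": {"series": [[0.005, -0.008, -0.003, -0.12], [0.01, -0.016, -0.006, -0.24], [0.015, -0.024, -0.01, -0.36], [0.02, -0.033, -0.014, -0.48], [0.026, -0.042, -0.017, -0.609]], "hand": 0.036}}

```text
time: 48.7
ee_pos: [0.5283, 0.0099, 0.2178]
tcp_rot: [178.2, -0.2, 155.2]
wrist_force: [1.0, 0.6, 0.2]
opening: 0.036
grasp_force: 0.0
```

Emit:
{"name": "arm_command", "arguments": {"series": [[0.011, -0.005, 0, -0.09], [0.022, -0.01, 0, -0.18], [0.033, -0.015, 0, -0.27], [0.044, -0.02, -0.001, -0.36], [0.054, -0.025, -0.001, -0.436]]}}

```text
time: 49.2
ee_pos: [0.4686, 0.0102, 0.2181]
tcp_rot: [178.3, 0.6, -179.9]
wrist_force: [0.4, 0.0, 0.5]
opening: 0.0362
grasp_force: 0.0
```

```bash
python3 ch.py; python3 - <<'E'
from h import *
go((.511,.0115,.115,180),(.511,.0115,.075,180))
E
```

```text
t 49.2 pose [0.4686 0.0102 0.2181] [ 178.3    0.6 -179.9] q1,q6 [0. 0.] open 0.0362 F [0.4 0.  0.5]
carousel 0.92 [313. 290.] [0.5768 0.0119 0.    ]
home_mark 0.69 [312. 400.] [0.6284 0.0096 0.113 ]
home_mark 0.54 [128. 368.] [ 0.5908 -0.1491  0.113 ]
pointer 0.86 [269. 375.] [ 0.5989 -0.0277  0.113 ]
pointer 0.43 [421.  90.] [0.3694 0.082  0.113 ]
seat_1 0.94 [376. 288.] [0.5488 0.0733 0.05  ]
seat_1 0.91 [249. 283.] [ 0.5422 -0.0509  0.05  ]
seat_1 0.61 [318. 255.] [0.5128 0.0158 0.05  ]
standard_vial 0.38 [311. 397.] [0.6857 0.0088 0.05  ]
spent_vial_1 0.62 [315. 253.] [0.5105 0.0134 0.05  ]
spent_vial_1 0.43 [423.  89.] [0.3652 0.1023 0.05  ]
full_vial_1 0.65 [524. 179.] [0.4399 0.2046 0.05  ]
t 49.65 pose [0.4699 0.01   0.2191] [178.3   0.7 179.8] q1,q6 [0. 0.] open 0.036 F [0.9 0.7 0.7]
 -> [5.11e-01 1.15e-02 1.15e-01 1.80e+02] shift [-0.0399 -0.0015  0.1046] turn -0.003
 -> [5.11e-01 1.15e-02 7.50e-02 1.80e+02] shift [ 0.0005 -0.0012  0.04  ] turn 0.0
```

View pics/ch.png

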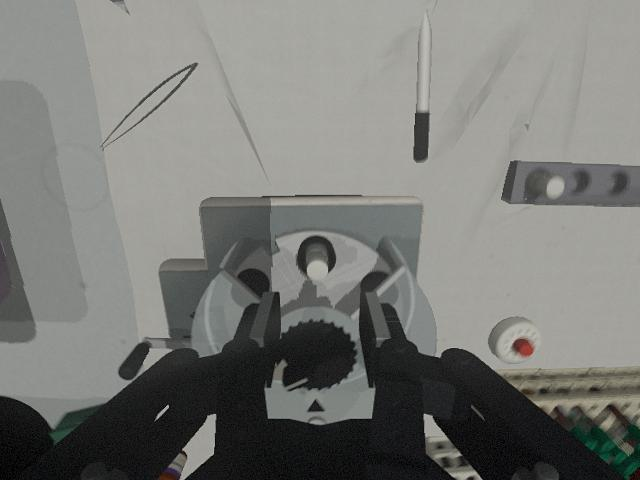

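The second spent vial is at the front, cap at (317,268). I'll pick it.

Emit:
{"name": "arm_command", "arguments": {"series": [[-0.013, 0, 0.03, 0], [-0.026, 0, 0.06, 0], [-0.04, -0.001, 0.09, 0], [-0.04, -0.001, 0.105, 0], [-0.04, -0.001, 0.105, 0]]}}

```text
time: 50.15
ee_pos: [0.5096, 0.0121, 0.1127]
tcp_rot: [178.3, 0.5, 179.9]
wrist_force: [0.1, -0.6, -0.0]
opening: 0.036
grasp_force: 0.0
```

Emit:
{"name": "arm_command", "arguments": {"series": [[0, 0, 0.015, 0], [0, 0, 0.03, 0], [0, -0.001, 0.04, 0], [0, -0.001, 0.04, 0], [0, -0.001, 0.04, 0]]}}

```text
time: 50.65
ee_pos: [0.5113, 0.0122, 0.0751]
tcp_rot: [178.3, 0.7, 179.9]
wrist_force: [0.8, 1.2, 0.7]
opening: 0.0359
grasp_force: 0.0
```

Emit:
{"name": "arm_command", "arguments": {"series": [[0, 0, 0, 0], [0, 0, 0, 0], [0, 0, 0, 0], [0, 0, 0, 0], [0, 0, 0, 0]], "hand": 0.015, "grip_force": 25}}

```text
time: 51.15
ee_pos: [0.5119, 0.0122, 0.0757]
tcp_rot: [178.3, 0.8, 179.9]
wrist_force: [-0.8, -0.7, 6.1]
opening: 0.0194
grasp_force: 24.9
```

Emit:
{"name": "arm_command", "arguments": {"series": [[0, 0, -0.02, 0], [0, 0.001, -0.05, 0], [0, 0.002, -0.08, 0], [0, 0.003, -0.1, 0], [0, 0.003, -0.1, 0]]}}

```text
time: 51.65
ee_pos: [0.5113, 0.0123, 0.1779]
tcp_rot: [178.3, 1.0, 179.9]
wrist_force: [-0.7, 0.7, 0.3]
opening: 0.0198
grasp_force: 24.4
```

Emit:
{"name": "arm_command", "arguments": {"series": [[0.006, -0.036, -0.006, 0], [0.012, -0.072, -0.012, 0], [0.018, -0.108, -0.018, 0], [0.025, -0.144, -0.021, 0], [0.03, -0.18, -0.021, 0]]}}

```text
time: 52.15
ee_pos: [0.4789, -0.1696, 0.1894]
tcp_rot: [178.2, 0.7, 179.9]
wrist_force: [0.8, 0.2, -0.6]
opening: 0.0194
grasp_force: 24.5
```

Emit:
{"name": "arm_command", "arguments": {"series": [[0, -0.036, -0.004, 0], [0, -0.072, -0.008, 0], [0, -0.108, -0.012, 0], [0, -0.144, -0.015, 0], [0, -0.17, -0.015, 0]]}}

```text
time: 52.65
ee_pos: [0.4786, -0.3406, 0.1987]
tcp_rot: [178.2, 0.7, 179.8]
wrist_force: [0.6, -0.4, -0.6]
opening: 0.0194
grasp_force: 24.5
```

```bash
python3 - <<'E'
from h import *
c=cam('wrist')
for t in ['lilac_tray','spent_vial_1']:
  for d in bot.mark_of('wrist',t): print(t,d, ray(c,d['location'],0.003).round(4))
c=cam('top')
for d in bot.mark_of('top','lilac_tray'): print(d, ray(c,d['location'],0).round(4))
go((.54,-.363,.13,180),(.54,-.363,.031,180))
E
```

```text
lilac_tray {'location': [260.6, 198.1], 'confidence': 0.76} [ 0.474  -0.3899  0.003 ]
spent_vial_1 {'location': [318.1, 276.6], 'confidence': 0.96} [ 0.5593 -0.3342  0.003 ]
spent_vial_1 {'location': [243.9, 260.7], 'confidence': 0.89} [ 0.54   -0.4109  0.003 ]
{'location': [473.7, 251.5], 'confidence': 0.81} [ 0.4637 -0.3997  0.    ]
t 52.9 pose [ 0.4788 -0.3381  0.199 ] [178.2   0.7 179.9] q1,q6 [-36. -36.] open 0.0196 F [-0.1 -0.4  0.1]
 -> [ 5.40e-01 -3.63e-01  1.30e-01  1.80e+02] shift [-0.0605 -0.027   0.0689] turn -0.002
 -> [ 5.40e-01 -3.63e-01  3.10e-02  1.80e+02] shift [ 0.0011 -0.0031  0.0989] turn 0.0
```

Tray unchanged. I'll drop beside the first and return to the rack.

Emit:
{"name": "arm_command", "arguments": {"series": [[-0.02, -0.009, 0.01, 0], [-0.04, -0.018, 0.03, 0], [-0.06, -0.027, 0.05, 0], [-0.06, -0.027, 0.069, 0], [-0.06, -0.027, 0.069, 0]]}}

```text
time: 53.4
ee_pos: [0.5393, -0.3616, 0.1276]
tcp_rot: [178.1, 0.5, 180.0]
wrist_force: [-0.5, 0.4, -0.3]
opening: 0.0194
grasp_force: 24.5
```

Emit:
{"name": "arm_command", "arguments": {"series": [[0, 0, 0.025, 0], [0, -0.001, 0.05, 0], [0.001, -0.002, 0.075, 0], [0.001, -0.003, 0.09, 0], [0.001, -0.003, 0.098, 0]]}}

```text
time: 53.9
ee_pos: [0.5401, -0.3632, 0.0332]
tcp_rot: [178.3, 0.7, 179.9]
wrist_force: [-0.2, -0.3, 1.2]
opening: 0.0196
grasp_force: 24.9
```

Emit:
{"name": "arm_command", "arguments": {"series": [[0, 0, 0, 0], [0, 0, 0, 0], [0, 0, 0, 0], [0, 0, 0, 0], [0, 0, -0.03, 0]], "hand": 0.032}}

```text
time: 54.4
ee_pos: [0.5381, -0.3633, 0.0595]
tcp_rot: [178.0, 0.4, 179.9]
wrist_force: [0.2, 0.3, 0.0]
opening: 0.0316
grasp_force: 0.0
```

Emit:
{"name": "arm_command", "arguments": {"series": [[0, 0, -0.04, 0], [0, 0, -0.08, 0], [0, 0.01, -0.12, 0], [0.01, 0.04, -0.14, 0], [0.02, 0.07, -0.14, 0]]}}

```text
time: 54.9
ee_pos: [0.5189, -0.2991, 0.2088]
tcp_rot: [178.4, 1.0, 179.8]
wrist_force: [0.8, 1.0, -0.2]
opening: 0.0321
grasp_force: 0.0
```

```bash
python3 - <<'E'
from h import *
c=cam('wrist')
for t in ['lilac_tray','spent_vial_1']:
  for d in bot.mark_of('wrist',t): print(t,d, ray(c,d['location'],0.003).round(4))
go((.45,-.13,.2,180),(.43,.06,.2,180),(.42,.25,.2,180))
E
```

```text
lilac_tray {'location': [219.7, 154.6], 'confidence': 0.83} [ 0.4746 -0.3876  0.003 ]
spent_vial_1 {'location': [211.5, 221.8], 'confidence': 0.74} [ 0.5423 -0.4023  0.003 ]
t 55.05 pose [ 0.5181 -0.2978  0.2062] [178.3   0.8 180. ] q1,q6 [-31. -31.] open 0.0322 F [-0.5 -0.5  0.3]
 -> [ 4.5e-01 -1.3e-01  2.0e-01  1.8e+02] shift [0.0683 0.1675 0.0101] turn -0.001
 -> [4.3e-01 6.0e-02 2.0e-01 1.8e+02] shift [0.02   0.1899 0.0053] turn 0.0
 -> [  0.42   0.25   0.2  180.  ] shift [0.01   0.1899 0.0054] turn 0.0
```

Emit:
{"name": "arm_command", "arguments": {"series": [[0.014, 0.034, 0.002, 0], [0.028, 0.068, 0.004, 0], [0.042, 0.1, 0.006, 0], [0.056, 0.135, 0.008, 0], [0.068, 0.167, 0.01, 0]]}}

```text
time: 55.55
ee_pos: [0.45, -0.1308, 0.1988]
tcp_rot: [178.3, 0.7, 179.8]
wrist_force: [-0.4, 0.7, 1.1]
opening: 0.0322
grasp_force: 0.0
```

Emit:
{"name": "arm_command", "arguments": {"series": [[0.004, 0.04, 0.001, 0], [0.008, 0.08, 0.002, 0], [0.012, 0.12, 0.003, 0], [0.016, 0.16, 0.005, 0], [0.02, 0.19, 0.005, 0]]}}

```text
time: 56.05
ee_pos: [0.4309, 0.0602, 0.1994]
tcp_rot: [178.3, 0.7, 179.9]
wrist_force: [0.2, 0.2, 0.4]
opening: 0.0318
grasp_force: 0.0
```

Emit:
{"name": "arm_command", "arguments": {"series": [[0.002, 0.04, 0.001, 0], [0.004, 0.08, 0.002, 0], [0.006, 0.12, 0.003, 0], [0.01, 0.16, 0.005, 0], [0.01, 0.19, 0.005, 0]]}}

```text
time: 56.55
ee_pos: [0.4213, 0.2507, 0.1998]
tcp_rot: [178.3, 0.7, 179.9]
wrist_force: [0.4, -0.5, 0.6]
opening: 0.0319
grasp_force: 0.0
```

```bash
python3 rack.py; python3 - <<'E'
from h import *
c=cam('top')
for d in bot.mark_of('top','spent_vial_1'): print(d, ray(c,d['location'],0.003).round(4))
go((.449,.237,.10,180),(.449,.237,.031,180))
E
```

```text
t 56.55 pose [0.4213 0.2507 0.1998] [178.3   0.7 179.9] q1,q6 [30. 30.] open 0.0319 F [ 0.4 -0.5  0.6]
full_vial_1 0.77 [296. 230.] [0.4494 0.2353 0.005 ]
vial_rack 0.98 [367. 231.] [0.4528 0.3073 0.    ]
find 0.98 [296. 237.] [0.4466 0.2357 0.035 ]
{'location': [459.2, 226.0], 'confidence': 0.59} [ 0.5369 -0.3597  0.003 ]
{'location': [472.8, 222.1], 'confidence': 0.43} [ 0.5473 -0.399   0.003 ]
{'location': [329.8, 214.1], 'confidence': 0.31} [0.5779 0.0075 0.003 ]
t 56.85 pose [0.4217 0.2479 0.2   ] [178.3   0.7 179.8] q1,q6 [30. 30.] open 0.0321 F [0.1 0.5 0.5]
 -> [4.49e-01 2.37e-01 1.00e-01 1.80e+02] shift [-0.0261 -0.0139  0.1   ] turn -0.003
 -> [4.49e-01 2.37e-01 3.10e-02 1.80e+02] shift [ 0.0009 -0.0021  0.069 ] turn 0.0
```

Both spent vials are seen in the tray from the top camera. I'll pick the last full vial at (0.4495, 0.237).

Emit:
{"name": "arm_command", "arguments": {"series": [[-0.01, -0.005, 0.03, 0], [-0.02, -0.01, 0.06, 0], [-0.026, -0.014, 0.08, 0], [-0.027, -0.014, 0.1, 0], [-0.027, -0.014, 0.1, 0]], "hand": 0.036}}

```text
time: 57.35
ee_pos: [0.4489, 0.2358, 0.0976]
tcp_rot: [178.4, 0.5, 179.7]
wrist_force: [0.0, -0.3, -1.1]
opening: 0.0362
grasp_force: 0.0
```

Emit:
{"name": "arm_command", "arguments": {"series": [[0, 0, 0.025, 0], [0, -0.001, 0.05, 0], [0.001, -0.002, 0.069, 0], [0.001, -0.002, 0.069, 0], [0.001, -0.002, 0.069, 0]]}}

```text
time: 57.85
ee_pos: [0.45, 0.2376, 0.0324]
tcp_rot: [178.2, 0.8, 179.8]
wrist_force: [-0.4, -0.1, 0.4]
opening: 0.0361
grasp_force: 0.0
```

Emit:
{"name": "arm_command", "arguments": {"series": [[0, 0, 0, 0], [0, 0, 0, 0], [0, 0, 0, 0], [0, 0, 0, 0], [0, 0, 0, 0]], "hand": 0.015, "grip_force": 25}}

```text
time: 58.35
ee_pos: [0.4506, 0.2381, 0.0328]
tcp_rot: [178.2, 0.9, 179.9]
wrist_force: [0.3, -1.5, 7.7]
opening: 0.0191
grasp_force: 24.6
```

```bash
python3 - <<'E'
from h import *
go((.45,.236,.13,180),(.46,.1,.18,180),(.511,.0118,.135,180),(.511,.0118,.089,180))
E
```

```text
t 58.35 pose [0.4506 0.2381 0.0328] [178.2   0.9 179.9] q1,q6 [27. 27.] open 0.0191 F [ 0.3 -1.5  7.7]
 -> [4.50e-01 2.36e-01 1.30e-01 1.80e+02] shift [-0.001   0.0009 -0.0972] turn -0.002
 -> [4.6e-01 1.0e-01 1.8e-01 1.8e+02] shift [-0.0108 -0.1344 -0.0541] turn 0.0
 -> [5.11e-01 1.18e-02 1.35e-01 1.80e+02] shift [-0.0503 -0.0896  0.043 ] turn 0.0
 -> [5.11e-01 1.18e-02 8.90e-02 1.80e+02] shift [ 0.0007 -0.0014  0.046 ] turn 0.0
```

Emit:
{"name": "arm_command", "arguments": {"series": [[0, 0, -0.02, 0], [0, 0, -0.045, 0], [0, 0.001, -0.07, 0], [-0.001, 0.001, -0.097, 0], [-0.001, 0.001, -0.097, 0]]}}

```text
time: 58.85
ee_pos: [0.4509, 0.2367, 0.1325]
tcp_rot: [178.1, 1.0, 179.9]
wrist_force: [0.4, 0.3, 0.6]
opening: 0.0195
grasp_force: 24.3
```

Emit:
{"name": "arm_command", "arguments": {"series": [[-0.002, -0.03, -0.012, 0], [-0.004, -0.06, -0.024, 0], [-0.006, -0.09, -0.036, 0], [-0.008, -0.12, -0.048, 0], [-0.011, -0.134, -0.054, 0]]}}

```text
time: 59.35
ee_pos: [0.4594, 0.0985, 0.179]
tcp_rot: [178.3, 0.8, 179.8]
wrist_force: [-0.1, 0.0, -0.5]
opening: 0.0194
grasp_force: 24.3
```

Emit:
{"name": "arm_command", "arguments": {"series": [[-0.012, -0.025, 0.005, 0], [-0.025, -0.05, 0.015, 0], [-0.04, -0.075, 0.03, 0], [-0.05, -0.09, 0.043, 0], [-0.05, -0.09, 0.043, 0]]}}

```text
time: 59.85
ee_pos: [0.5094, 0.0102, 0.1305]
tcp_rot: [178.3, 0.5, 179.7]
wrist_force: [-0.6, 0.2, 0.1]
opening: 0.0191
grasp_force: 24.3
```

```bash
python3 - <<'E'
from h import *
go((.511,.0118,.089,180))
E
```

```text
t 59.85 pose [0.5094 0.0102 0.1305] [178.3   0.5 179.7] q1,q6 [0. 0.] open 0.0191 F [-0.6  0.2  0.1]
 -> [5.11e-01 1.18e-02 8.90e-02 1.80e+02] shift [-0.0012  0.0003  0.0415] turn -0.004
```

Emit:
{"name": "arm_command", "arguments": {"series": [[-0.001, 0, 0.01, 0], [-0.001, 0, 0.02, 0], [-0.001, 0, 0.03, 0], [-0.001, 0, 0.041, 0], [-0.001, 0, 0.041, 0]]}}

```text
time: 60.35
ee_pos: [0.5102, 0.0132, 0.0902]
tcp_rot: [178.3, 0.6, 179.9]
wrist_force: [-0.9, 0.5, -0.1]
opening: 0.0194
grasp_force: 24.3
```

Emit:
{"name": "arm_command", "arguments": {"series": [[0, 0, 0.004, 0], [0, 0, 0.008, 0], [0, 0, 0.012, 0], [0, 0, 0.012, 0], [0, 0, 0.012, 0]]}}

```text
time: 60.85
ee_pos: [0.5114, 0.013, 0.0801]
tcp_rot: [178.3, 0.7, 179.9]
wrist_force: [-1.0, 0.5, -0.6]
opening: 0.0193
grasp_force: 24.3
```

Emit:
{"name": "arm_command", "arguments": {"series": [[0, 0, 0, 0], [0, 0, 0, 0], [0, 0, 0, 0], [0, 0, 0, 0], [0, 0, -0.02, 0]], "hand": 0.036}}

```text
time: 61.35
ee_pos: [0.5098, 0.0125, 0.0979]
tcp_rot: [178.3, 0.5, 179.9]
wrist_force: [0.8, -0.9, 0.1]
opening: 0.0356
grasp_force: 0.0
```

Emit:
{"name": "arm_command", "arguments": {"series": [[0, 0, -0.03, 0], [0, 0, -0.06, 0], [0, 0, -0.09, 0], [0.02, 0, -0.12, 0], [0.04, 0, -0.12, 0]]}}

```text
time: 61.85
ee_pos: [0.4704, 0.0089, 0.2234]
tcp_rot: [178.3, 1.0, 179.9]
wrist_force: [-0.4, 0.3, -0.2]
opening: 0.0359
grasp_force: 0.0
```

```bash
python3 ch.py; python3 - <<'E'
from h import *
go((.58,.010,.20,120))
E
```

```text
t 61.85 pose [0.4704 0.0089 0.2234] [178.3   1.  179.9] q1,q6 [0. 0.] open 0.0359 F [-0.4  0.3 -0.2]
carousel 0.88 [314. 286.] [0.5791 0.0116 0.    ]
carousel 0.75 [317. 248.] [0.5315 0.0151 0.    ]
home_mark 0.65 [314. 390.] [0.6253 0.0095 0.113 ]
pointer 0.76 [270. 370.] [ 0.6014 -0.0298  0.113 ]
pointer 0.46 [131. 360.] [ 0.5893 -0.151   0.113 ]
seat_1 0.97 [379. 284.] [0.5505 0.0762 0.05  ]
seat_1 0.79 [254. 276.] [ 0.5398 -0.0481  0.05  ]
seat_1 0.7 [318. 250.] [0.5133 0.0145 0.05  ]
full_vial_1 0.71 [316. 247.] [0.5097 0.0123 0.05  ]
full_vial_1 0.4 [253. 279.] [ 0.5429 -0.0499  0.05  ]
t 62.3 pose [0.4698 0.0089 0.2188] [178.3   0.7 179.9] q1,q6 [0. 0.] open 0.0358 F [0.3 0.1 0.2]
 -> [5.8e-01 1.0e-02 2.0e-01 1.2e+02] shift [-0.11    0.0007  0.0201] turn 1.045
```

All three full vials are seated. Now I grip the knob at yaw 120 and turn +60° home.

Emit:
{"name": "arm_command", "arguments": {"series": [[-0.022, 0, 0.004, 0.15], [-0.044, 0, 0.008, 0.3], [-0.066, 0, 0.012, 0.45], [-0.088, 0, 0.016, 0.6], [-0.109, 0, 0.02, 0.74]], "hand": 0.05}}

```text
time: 62.8
ee_pos: [0.5799, 0.0093, 0.2]
tcp_rot: [178.3, -0.7, 137.1]
wrist_force: [-0.6, -0.5, -0.1]
opening: 0.0503
grasp_force: 0.0
```

Emit:
{"name": "arm_command", "arguments": {"series": [[0, 0, 0, 0.15], [0, 0, 0, 0.305], [0, 0, 0, 0.305], [0, 0, 0, 0.305], [0, 0, 0, 0.305]]}}

```text
time: 63.3
ee_pos: [0.5788, 0.0093, 0.2008]
tcp_rot: [178.5, -1.1, 120.2]
wrist_force: [0.4, 0.2, -0.3]
opening: 0.0503
grasp_force: 0.0
```

```bash
python3 - <<'E'
from h import *
c=cam('wrist')
for t,z in [('carousel',0),('pointer',.113),('home_mark',.113)]:
    for d in bot.mark_of('wrist',t): print(t,round(d['confidence'],2),np.round(d['location']),ray(c,d['location'],z).round(4))
go((.579,.009,.123,120))
E
```

```text
carousel 0.93 [315. 207.] [0.5801 0.0116 0.    ]
pointer 0.86 [314. 303.] [ 0.6004 -0.0295  0.113 ]
home_mark 0.62 [370. 276.] [0.6251 0.0093 0.113 ]
t 63.5 pose [0.5788 0.0093 0.2009] [178.5  -1.1 120.1] q1,q6 [ 0. 60.] open 0.0503 F [-0.5  0.5 -1.2]
 -> [5.79e-01 9.00e-03 1.23e-01 1.20e+02] shift [-0.0019 -0.002   0.0779] turn 0.001
```

Emit:
{"name": "arm_command", "arguments": {"series": [[0, 0, 0.02, 0], [-0.001, -0.001, 0.04, 0], [-0.002, -0.002, 0.06, 0], [-0.002, -0.002, 0.076, 0], [-0.002, -0.002, 0.076, 0]]}}

```text
time: 64.0
ee_pos: [0.5779, 0.0089, 0.1225]
tcp_rot: [178.7, -1.2, 120.1]
wrist_force: [0.7, 0.8, 0.1]
opening: 0.0499
grasp_force: 0.0
```

Emit:
{"name": "arm_command", "arguments": {"series": [[0, 0, 0, 0], [0, 0, 0, 0], [0, 0, 0, 0], [0, 0, 0, 0], [0, 0, 0, 0]], "hand": 0.004, "grip_force": 50}}

```text
time: 64.5
ee_pos: [0.5796, 0.0089, 0.1262]
tcp_rot: [178.4, -1.1, 120.0]
wrist_force: [-0.9, -0.4, 5.8]
opening: 0.0101
grasp_force: 49.9
```

Emit:
{"name": "arm_command", "arguments": {"series": [[0, 0, 0, -0.1], [0, 0, 0, -0.2], [0, 0, 0, -0.3], [0, 0, 0, -0.4], [0, 0, 0, -0.525]]}}

```text
time: 65.0
ee_pos: [0.5798, 0.009, 0.1262]
tcp_rot: [178.0, -0.1, 150.3]
wrist_force: [-0.2, 0.4, 6.7]
opening: 0.0106
grasp_force: 50.1
```

Emit:
{"name": "arm_command", "arguments": {"series": [[0, 0, 0, -0.1], [0, 0, 0, -0.2], [0, 0, 0, -0.3], [0, 0, 0, -0.4], [0, 0, 0, -0.53]]}}

```text
time: 65.5
ee_pos: [0.5797, 0.0092, 0.1262]
tcp_rot: [178.2, 0.9, -179.3]
wrist_force: [-0.7, 1.3, 7.2]
opening: 0.0103
grasp_force: 50.0
```

Emit:
{"name": "arm_command", "arguments": {"series": [[0, 0, 0, 0], [0, 0, 0, 0], [0, 0, 0, 0], [0, 0, -0.03, 0], [0, 0, -0.08, 0]], "hand": 0.05}}

```text
time: 66.0
ee_pos: [0.5764, 0.0064, 0.2022]
tcp_rot: [178.3, 0.4, -179.7]
wrist_force: [0.8, -0.2, 1.7]
opening: 0.0505
grasp_force: 0.0
```

Emit:
{"name": "arm_command", "arguments": {"series": [[0.01, 0, -0.02, 0], [0.03, 0, -0.04, 0], [0.05, 0, -0.06, 0], [0.07, 0, -0.06, 0], [0.07, 0, -0.06, 0]]}}

```text
time: 66.5
ee_pos: [0.5061, 0.004, 0.2652]
tcp_rot: [178.3, 0.8, -179.7]
wrist_force: [0.7, 0.0, 0.6]
opening: 0.0498
grasp_force: 0.0
```

```bash
python3 ch.py; python3 - <<'E'
from h import *
for n in ['wrist','top']:
  c=cam(n)
  for d in bot.mark_of(n,'lever_knob'): print(n,round(d['confidence'],2),d['location'],ray(c,d['location'],.09).round(4))
import cv2
a=cv2.imread('pics/ch.png')[170:470,100:500]; cv2.imwrite('pics/fin.png',cv2.resize(a,None,fx=2,fy=2,interpolation=2))
E
```

```text
t 66.5 pose [0.5061 0.004  0.2652] [ 178.3    0.8 -179.7] q1,q6 [-1. -1.] open 0.0498 F [0.7 0.  0.6]
changer 0.73 [319. 243.] [0.5764 0.0143 0.    ]
changer 0.64 [572. 144.] [0.4523 0.3111 0.    ]
carousel 0.69 [318. 248.] [0.5819 0.013  0.    ]
home_mark 0.64 [318. 334.] [0.6288 0.0101 0.113 ]
pointer 0.82 [322. 334.] [0.6286 0.0135 0.113 ]
seat_1 0.92 [372. 230.] [0.5421 0.0694 0.05  ]
seat_1 0.65 [259. 234.] [ 0.5466 -0.0517  0.05  ]
seat_1 0.57 [317. 200.] [0.5099 0.01   0.05  ]
standard_vial 0.4 [569. 143.] [0.4478 0.27   0.05  ]
full_vial_1 0.58 [371. 229.] [0.5407 0.0676 0.05  ]
full_vial_1 0.2 [316. 202.] [0.512  0.0086 0.05  ]
wrist 0.86 [144.6, 303.9] [ 0.6079 -0.1656  0.09  ]
top 0.17 [473.6, 223.4] [ 0.537  -0.3692  0.09  ]
```

View pics/fin.png

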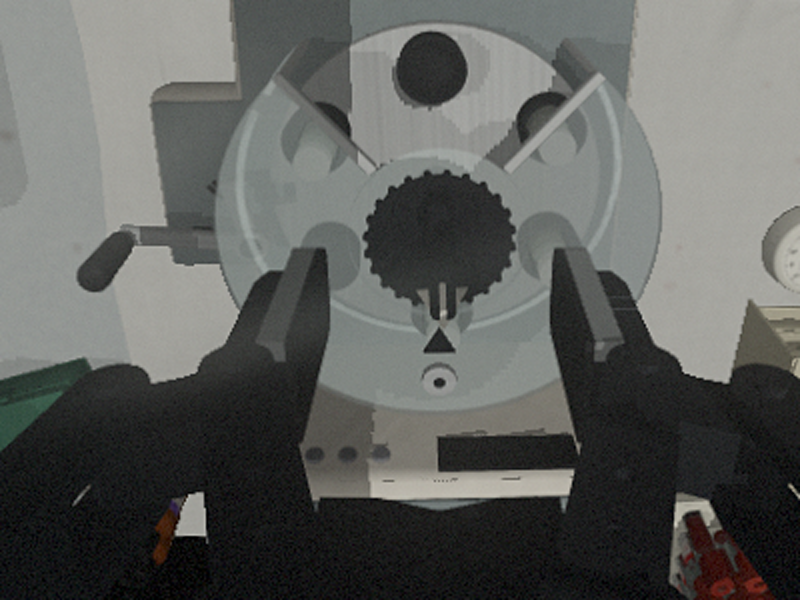

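The pointer sits slightly to the +y side of the arrow: pointer mark at crop (443,300), arrow tip (440,328), knob centre (440,238). That is about 2° off, so I'll regrip and correct.

```bash
python3 - <<'E'
from h import *
go((.579,.0085,.19,180.5),(.579,.0085,.124,180.5))
E
```

```text
t 67.15 pose [0.5074 0.0041 0.2637] [ 178.3    0.7 -179.6] q1,q6 [-1. -1.] open 0.0502 F [-0.3 -0.2  0.2]
 -> [5.790e-01 8.500e-03 1.900e-01 1.805e+02] shift [-0.0707  0.0016  0.0747] turn -0.001
 -> [5.790e-01 8.500e-03 1.240e-01 1.805e+02] shift [ 0.0008 -0.002   0.066 ] turn -0.0
```

Emit:
{"name": "arm_command", "arguments": {"series": [[-0.018, 0, 0.01, 0], [-0.036, 0.001, 0.03, 0], [-0.054, 0.002, 0.05, 0], [-0.071, 0.002, 0.075, 0], [-0.071, 0.002, 0.075, 0]]}}

```text
time: 67.65
ee_pos: [0.5792, 0.009, 0.1856]
tcp_rot: [178.3, 0.4, -179.6]
wrist_force: [-1.0, 0.3, -0.5]
opening: 0.0499
grasp_force: 0.0
```

Emit:
{"name": "arm_command", "arguments": {"series": [[0, 0, 0.02, 0], [0, -0.001, 0.04, 0], [0.001, -0.001, 0.06, 0], [0.001, -0.001, 0.065, 0], [0.001, -0.001, 0.065, 0]]}}

```text
time: 68.15
ee_pos: [0.5786, 0.0098, 0.1252]
tcp_rot: [178.3, 0.7, -179.6]
wrist_force: [-0.1, -0.2, 0.5]
opening: 0.0498
grasp_force: 0.0
```

Emit:
{"name": "arm_command", "arguments": {"series": [[0, 0, 0, 0], [0, 0, 0, 0], [0, 0, 0, 0], [0, 0, 0, 0], [0, 0, 0, 0]], "hand": 0.004, "grip_force": 50}}

```text
time: 68.65
ee_pos: [0.5796, 0.0093, 0.1262]
tcp_rot: [178.3, 0.9, -179.6]
wrist_force: [-1.8, -4.1, 6.8]
opening: 0.01
grasp_force: 49.7
```

Emit:
{"name": "arm_command", "arguments": {"series": [[0, 0, 0, 0.01], [0, 0, 0, 0.02], [0, 0, 0, 0.03], [0, 0, 0, 0.04], [0, 0, 0, 0.04]]}}

```text
time: 69.15
ee_pos: [0.5795, 0.0092, 0.1262]
tcp_rot: [178.3, 0.8, 178.1]
wrist_force: [-1.1, -4.1, 6.8]
opening: 0.0103
grasp_force: 49.7
```

Emit:
{"name": "arm_command", "arguments": {"series": [[0, 0, 0, 0], [0, 0, 0, 0], [0, 0, 0, 0], [0, 0, -0.03, 0], [0, 0, -0.08, 0]], "hand": 0.05}}

```text
time: 69.65
ee_pos: [0.5765, 0.0076, 0.2022]
tcp_rot: [178.2, 0.3, 178.2]
wrist_force: [1.4, -0.8, 1.5]
opening: 0.0499
grasp_force: 0.0
```

Emit:
{"name": "arm_command", "arguments": {"series": [[0.01, 0, -0.02, 0], [0.03, 0, -0.04, 0], [0.05, 0, -0.06, 0], [0.07, 0, -0.06, 0], [0.07, 0, -0.06, 0]]}}

```text
time: 70.15
ee_pos: [0.5062, 0.008, 0.2653]
tcp_rot: [178.2, 0.8, 178.2]
wrist_force: [0.3, 0.6, 0.6]
opening: 0.0497
grasp_force: 0.0
```

```bash
for i in 1 2; do python3 ch.py | grep -v changer; done; python3 - <<'E'
from h import *
for n in ['wrist','scene']:
  c=cam(n)
  for d in bot.mark_of(n,'lever_knob'): print(n,round(d['confidence'],2),d['location'],ray(c,d['location'],.09).round(4))
E
```

```text
t 70.15 pose [0.5062 0.008  0.2653] [178.2   0.8 178.2] q1,q6 [-0.  2.] open 0.0497 F [0.3 0.6 0.6]
carousel 0.76 [315. 247.] [ 0.5817  0.0106 -0.    ]
home_mark 0.77 [318. 332.] [0.6263 0.0094 0.113 ]
pointer 0.6 [317. 329.] [0.6229 0.0092 0.113 ]
seat_1 0.92 [260. 236.] [ 0.5469 -0.0485  0.05  ]
seat_1 0.89 [374. 229.] [0.5439 0.0736 0.05  ]
seat_1 0.59 [318. 201.] [0.5101 0.0147 0.05  ]
standard_vial 0.74 [316. 201.] [0.51   0.0131 0.05  ]
full_vial_1 0.51 [369. 232.] [0.5467 0.0686 0.05  ]
full_vial_1 0.48 [259. 233.] [ 0.5427 -0.049   0.05  ]
t 70.6 pose [0.5076 0.0079 0.2634] [178.2   0.6 178.2] q1,q6 [-0.  2.] open 0.0502 F [ 0.5 -0.2 -0.4]
carousel 0.86 [313. 248.] [0.5823 0.008  0.    ]
carousel 0.73 [258. 234.] [ 0.562  -0.0576  0.    ]
home_mark 0.87 [320. 333.] [0.6274 0.0108 0.113 ]
home_mark 0.69 [257. 234.] [ 0.5223 -0.0406  0.113 ]
home_mark 0.3 [146. 309.] [ 0.5932 -0.1523  0.113 ]
pointer 0.83 [318. 331.] [0.6247 0.0091 0.113 ]
seat_1 0.8 [371. 226.] [0.5405 0.0705 0.05  ]
seat_1 0.78 [260. 237.] [ 0.5476 -0.0481  0.05  ]
seat_1 0.63 [315. 200.] [0.51   0.0117 0.05  ]
spent_vial_1 0.39 [318. 332.] [0.6704 0.0096 0.05  ]
full_vial_1 0.58 [371. 230.] [0.5451 0.0699 0.05  ]
full_vial_1 0.42 [258. 235.] [ 0.5453 -0.0495  0.05  ]
wrist 0.65 [146.0, 308.2] [ 0.6061 -0.1654  0.09  ]
scene 0.59 [415.6, 230.4] [ 0.6243 -0.1671  0.09  ]
```

The pointer now coincides with the home mark (0.0091 vs 0.0108 m in y). Next the lever: I'll grip its knob at about (0.611, −0.164) with the fingers straddling along x (yaw 90) and swing it along its arc.

```bash
python3 - <<'E'
from h import *
go((.54,-.08,.25,140),(.611,-.164,.2,98),(.611,-.164,.17,90),(.611,-.164,.074,90))
E
```

```text
t 71.25 pose [0.5073 0.0079 0.2639] [178.2   0.7 178.2] q1,q6 [-0.  2.] open 0.05 F [ 0.6 -0.2 -0.7]
 -> [ 5.4e-01 -8.0e-02  2.5e-01  1.4e+02] shift [-0.0353 -0.0872  0.0117] turn 0.666
 -> [ 0.611 -0.164  0.2   98.   ] shift [-0.1089 -0.0203  0.0483] turn 0.733
 -> [ 0.611 -0.164  0.17  90.   ] shift [-0.0008 -0.0005  0.03  ] turn 0.14
 -> [ 6.11e-01 -1.64e-01  7.40e-02  9.00e+01] shift [-0.0029 -0.0012  0.0959] turn 0.0
```

Emit:
{"name": "arm_command", "arguments": {"series": [[-0.007, -0.017, 0.002, 0.13], [-0.014, -0.034, 0.004, 0.26], [-0.021, -0.051, 0.007, 0.4], [-0.028, -0.07, 0.01, 0.53], [-0.035, -0.087, 0.012, 0.666]]}}

```text
time: 71.75
ee_pos: [0.5399, -0.0806, 0.2494]
tcp_rot: [178.2, -0.6, 139.7]
wrist_force: [-0.8, 0.3, -0.7]
opening: 0.0501
grasp_force: 0.0
```

Emit:
{"name": "arm_command", "arguments": {"series": [[-0.022, -0.004, 0.01, 0.15], [-0.044, -0.008, 0.02, 0.3], [-0.066, -0.012, 0.03, 0.45], [-0.088, -0.016, 0.04, 0.6], [-0.109, -0.02, 0.048, 0.733]]}}

```text
time: 72.25
ee_pos: [0.6114, -0.1645, 0.1992]
tcp_rot: [179.1, -1.6, 97.7]
wrist_force: [0.6, 0.3, -0.1]
opening: 0.0497
grasp_force: 0.0
```

Emit:
{"name": "arm_command", "arguments": {"series": [[0, 0, 0.01, 0.07], [0, 0, 0.02, 0.14], [0, 0, 0.03, 0.14], [0, 0, 0.03, 0.14], [0, 0, 0.03, 0.14]]}}

```text
time: 72.75
ee_pos: [0.6112, -0.1626, 0.1701]
tcp_rot: [179.3, -1.7, 90.1]
wrist_force: [0.7, 0.6, 0.7]
opening: 0.0499
grasp_force: 0.0
```

```bash
python3 - <<'E'
from h import *
c=cam('wrist'); cv2.imwrite('pics/lv.png',c['color'])
for d in bot.mark_of('wrist','lever_knob'): print(round(d['confidence'],2),d['location'],ray(c,d['location'],.09).round(4))
for d in bot.find_in('wrist','lever_knob'): print('f',round(d['confidence'],2),d['location'],ray(c,d['location'],.085).round(4))
go((.611,-.164,.074,90))
E
```

```text
0.96 [311.5, 249.0] [ 0.6071 -0.1608  0.09  ]
f 0.94 [309.8, 193.4] [ 0.6061 -0.1237  0.085 ]
t 72.9 pose [ 0.6115 -0.1627  0.1708] [179.2  -1.7  90. ] q1,q6 [-16.  74.] open 0.0499 F [-0.6 -0.6  0.3]
 -> [ 6.11e-01 -1.64e-01  7.40e-02  9.00e+01] shift [-0.0042 -0.0019  0.0967] turn 0.001
```

Emit:
{"name": "arm_command", "arguments": {"series": [[-0.001, -0.005, 0.025, 0], [-0.001, -0.005, 0.05, 0], [-0.001, -0.005, 0.075, 0], [-0.001, -0.005, 0.096, 0], [-0.001, -0.005, 0.096, 0]]}}

```text
time: 73.4
ee_pos: [0.6062, -0.1604, 0.0713]
tcp_rot: [179.5, -1.8, 90.0]
wrist_force: [0.4, 0.7, -0.7]
opening: 0.0503
grasp_force: 0.0
```

Emit:
{"name": "arm_command", "arguments": {"series": [[0, 0, 0, 0], [0, 0, 0, 0], [0, 0, 0, 0], [0, 0, 0, 0], [0, 0, 0, 0]], "hand": 0.01, "grip_force": 25}}

```text
time: 73.9
ee_pos: [0.6083, -0.1612, 0.0759]
tcp_rot: [179.1, -1.7, 90.0]
wrist_force: [-1.3, -0.4, 6.9]
opening: 0.0151
grasp_force: 26.0
```

Emit:
{"name": "arm_command", "arguments": {"series": [[0, -0.006, 0, 0], [0.001, -0.012, 0, 0], [0.002, -0.018, 0, 0], [0.004, -0.023, 0, 0], [0.006, -0.029, 0, 0]]}}

```text
time: 74.4
ee_pos: [0.5798, -0.1563, 0.0758]
tcp_rot: [179.0, -1.6, 89.9]
wrist_force: [2.0, -5.6, 5.2]
opening: 0.0154
grasp_force: 26.1
```

Emit:
{"name": "arm_command", "arguments": {"series": [[0.003, -0.005, 0, 0], [0.006, -0.01, 0, 0], [0.01, -0.015, 0, 0], [0.014, -0.02, 0, 0], [0.018, -0.0245, 0, 0]]}}

```text
time: 74.9
ee_pos: [0.5584, -0.1404, 0.0761]
tcp_rot: [178.7, -1.3, 89.9]
wrist_force: [34.1, -32.9, -15.3]
opening: 0.0151
grasp_force: 27.0
```

Emit:
{"name": "arm_command", "arguments": {"series": [[0.001, -0.001, 0, 0], [0.001, -0.001, 0, 0], [0.001, -0.001, 0, 0], [0.001, -0.001, 0, 0], [0.001, -0.001, 0, 0]]}}

```text
time: 75.4
ee_pos: [0.5587, -0.1399, 0.0763]
tcp_rot: [178.6, -1.3, 89.9]
wrist_force: [26.9, -21.7, -7.7]
opening: 0.0153
grasp_force: 26.7
```

```bash
python3 - <<'E'
from h import *
go()
E
```

```text
t 75.4 pose [ 0.5587 -0.1399  0.0763] [178.6  -1.3  89.9] q1,q6 [-15.  75.] open 0.0153 F [ 26.9 -21.7  -7.7]
```

The lever hit a stop after a chord of 54 mm, which is about 0.8 rad or more. That fits the end stop rather than the 0.6 blocked position. I'll release, rise and verify.

Emit:
{"name": "arm_command", "arguments": {"series": [[-0.001, 0.001, 0, 0], [-0.001, 0.001, 0, 0], [-0.001, 0.001, 0, 0], [-0.001, 0.001, 0, 0], [-0.001, 0.001, 0, 0]], "hand": 0.05}}

```text
time: 75.9
ee_pos: [0.5539, -0.1366, 0.074]
tcp_rot: [179.3, -1.8, 90.0]
wrist_force: [-0.4, 0.5, -0.0]
opening: 0.05
grasp_force: 0.0
```

Emit:
{"name": "arm_command", "arguments": {"series": [[0, 0, -0.03, 0], [0, 0, -0.06, 0], [0, 0, -0.09, 0], [0, 0, -0.12, 0], [0, 0, -0.12, 0]]}}

```text
time: 76.4
ee_pos: [0.5538, -0.1408, 0.1985]
tcp_rot: [178.9, -1.7, 90.0]
wrist_force: [-0.1, 0.3, 0.7]
opening: 0.0501
grasp_force: 0.0
```

```bash
python3 - <<'E'
from h import *
c=cam('wrist'); cv2.imwrite('pics/lv2.png',c['color'])
for t,z in [('lever_knob',.09),('pointer',.113),('home_mark',.113),('carousel',0),('seat_1',.05),('full_vial_1',.05)]:
  for d in bot.mark_of('wrist',t): print(t,round(d['confidence'],2),np.round(d['location']),ray(c,d['location'],z).round(4))
go((.45,-.10,.28,120),(.42,0,.28,165),(.46,0.005,.27,180))
E
```

```text
lever_knob 0.84 [321. 236.] [ 0.5573 -0.1387  0.09  ]
pointer 0.78 [436.   3.] [0.624  0.0114 0.113 ]
home_mark 0.8 [437.   5.] [0.6245 0.0103 0.113 ]
carousel 0.57 [344.  44.] [0.5789 0.0114 0.    ]
seat_1 0.74 [437.   5.] [0.6443 0.0292 0.05  ]
seat_1 0.65 [256.  28.] [0.5089 0.0123 0.05  ]
t 76.75 pose [ 0.5521 -0.1403  0.1928] [179.4  -1.8  90. ] q1,q6 [-15.  75.] open 0.0503 F [ 0.3  0.7 -0.4]
 -> [ 4.5e-01 -1.0e-01  2.8e-01  1.2e+02] shift [ 0.043  -0.1012 -0.087 ] turn -0.524
 -> [  0.42   0.     0.28 165.  ] shift [0.1016 0.024  0.0028] turn -0.785
 -> [4.6e-01 5.0e-03 2.7e-01 1.8e+02] shift [-0.0373  0.0149  0.0106] turn -0.262
```

The lever knob is now at (0.557, −0.139), which is about 0.84 rad, so it's locked. I'll move clear and do a last check.

Emit:
{"name": "arm_command", "arguments": {"series": [[0.009, -0.02, -0.017, -0.1], [0.018, -0.04, -0.034, -0.2], [0.027, -0.06, -0.051, -0.3], [0.036, -0.08, -0.07, -0.4], [0.043, -0.101, -0.087, -0.524]]}}

```text
time: 77.25
ee_pos: [0.4495, -0.0996, 0.2811]
tcp_rot: [178.5, -1.2, 120.3]
wrist_force: [0.5, 0.3, -0.1]
opening: 0.0503
grasp_force: 0.0
```

Emit:
{"name": "arm_command", "arguments": {"series": [[0.02, 0.005, 0, -0.15], [0.04, 0.01, 0, -0.3], [0.06, 0.015, 0.001, -0.45], [0.08, 0.02, 0.002, -0.6], [0.102, 0.024, 0.003, -0.74]]}}

```text
time: 77.75
ee_pos: [0.4198, 0.001, 0.28]
tcp_rot: [178.1, 0.1, 162.7]
wrist_force: [0.1, 1.0, 0.4]
opening: 0.0498
grasp_force: 0.0
```

```bash
python3 - <<'E'
from h import *
go()
for n in ['wrist','top','scene']:
 c=cam(n)
 for t,z in [('lever_knob',.09),('pointer',.113),('home_mark',.113),('full_vial_1',.05),('standard_vial',.05),('spent_vial_1',.003),('lilac_tray',0),('vial_rack',0)]:
  for d in bot.mark_of(n,t):
    if d['confidence']>.4: print(n,t,round(d['confidence'],2),np.round(d['location']),ray(c,d['location'],z).round(3))
E
```

```text
t 77.75 pose [0.4198 0.001  0.28  ] [1.781e+02 1.000e-01 1.627e+02] q1,q6 [-1. 16.] open 0.0498 F [0.1 1.  0.4]
wrist pointer 0.81 [375. 381.] [0.624 0.01  0.113]
wrist home_mark 0.71 [349. 268.] [0.484 0.019 0.113]
wrist home_mark 0.59 [378. 384.] [0.629 0.011 0.113]
wrist full_vial_1 0.51 [303. 310.] [ 0.549 -0.05   0.05 ]
wrist full_vial_1 0.48 [401. 280.] [0.547 0.072 0.05 ]
wrist spent_vial_1 0.7 [ 69. 354.] [ 0.543 -0.404  0.003]
wrist lilac_tray 0.74 [ 55. 312.] [ 0.477 -0.387  0.   ]
wrist vial_rack 0.77 [556. 138.] [0.45  0.304 0.   ]
top lever_knob 0.68 [387. 215.] [ 0.564 -0.14   0.09 ]
top pointer 0.72 [334. 196.] [ 0.613 -0.     0.113]
top home_mark 0.93 [333. 192.] [0.623 0.002 0.113]
top standard_vial 0.58 [148. 266.] [0.441 0.509 0.05 ]
top spent_vial_1 0.59 [475. 222.] [ 0.549 -0.406  0.003]
top spent_vial_1 0.42 [459. 224.] [ 0.543 -0.359  0.003]
top lilac_tray 0.64 [469. 247.] [ 0.477 -0.386  0.   ]
top vial_rack 0.69 [225. 259.] [0.457 0.307 0.   ]
scene lever_knob 0.69 [402. 237.] [ 0.568 -0.151  0.09 ]
scene pointer 0.89 [358. 207.] [0.631 0.011 0.113]
scene home_mark 0.63 [376. 234.] [ 0.505 -0.104  0.113]
scene full_vial_1 0.51 [330. 232.] [0.557 0.061 0.05 ]
scene spent_vial_1 0.61 [490. 302.] [ 0.531 -0.402  0.003]
scene spent_vial_1 0.42 [477. 294.] [ 0.549 -0.365  0.003]
scene lilac_tray 0.67 [364. 224.] [0.75  0.047 0.   ]
scene lilac_tray 0.65 [480. 314.] [ 0.477 -0.394  0.   ]
scene vial_rack 0.86 [242. 239.] [0.459 0.308 0.   ]
```

Everything agrees, so I'm handing it in.

```bash
python3 -c "
from h import *
print(bot.job_done())"
```

```text
the job is handed in; nothing more can be done
None
```

The job is handed in (no verdict came back): by camera checks, both spent vials are in the tray, the three full vials are seated, the pointer is at the home mark and the lever is locked at about 0.84 rad; the standard vial was not clearly detected in the final check.

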